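Make up two pivot kits, one of them in a spring-loaded magazine

TASK

Make up the two pivot kits from the loose parts on the bench. The site kit goes into the four-rod spring magazine, which is emptied from the top, bush first: so put the big nut in first, flat on the follower, then the flanged bush on it with its flange up, and push the bush down against the spring until both catches have snapped over it and hold it when you let go. The bench kit goes into the divided tray: the tall bush upright in the round collar, the small rusty nut flat in the narrow middle compartment and the big bolt lying in the wide end compartment; leave the small bolt and the hose coupling where they are.

Things in the scene. Friction and masses are not known exactly. Their poses are not given: they have to be found in the camera images.
- magazine: Fixed spring magazine, base 136x74, 10 high; origin: base centre on the bench, z up. 4 steel rods (d 6, tips tapered, tops at z 90) leave a 43 mm bore on the z axis; 33 mm finger slots on +y and -y. On +x and -x, in housings (x 28 to 48, tops z 87): catches, steel bolts 12 wide, bevelled on top; noses 34 apart, underside at z 76.5, spring aside as a part is pushed down and back over its top.
- follower (a joint): Magazine's spring follower, a 38 mm disc: travel down in m. 0 = up (disc top 45.5 mm over the bench), 0.018 = bottom. Spring force 3 N at 0 rising evenly to 11 N at the bottom; catches add 1 to 3 N. With nut and bush on it: the bush top is at z 89.5 when up; latched under the catches (top at z 76) at 0.0135. Push 2 to 4 mm past that.
- kit_tray: Fixed grey sheet-steel tray 206x100, floor 3 thick, walls 3 thick and 18 high; origin: centre of the underside, x along its length, z up. Three compartments, each 94 long in y: wide one for the bolt, centre x -61, 78 wide; narrow middle one for the small nut, centre x +7, 52 wide; end one, centre x +68, 64 wide, with a steel collar (inner diameter 54, top z 15) at its centre, y 0, for the tall bush.
- big_nut_mid (a point): Centre of the big clean grey hex nut lying flat, 30 across flats, 34 across corners, 16 high; z up, flats face +x and -x and every 60 degrees. Grasp across flats.
- flanged_bush_mid (a point): Centre (14 above the underside) of the short turned steel bush, 28 high, standing flange up: flange 40 diameter, the top 8 mm; body below 33 diameter. z up, round. Grasp by the flange.
- tall_bush_mid (a point): Centre of the tall plain turned steel bush, 37 diameter, 60 high, standing; z up, round.
- small_nut_mid (a point): Centre of the small rusty brown hex nut lying flat, 24 across flats, 27 across corners, 13 high; z up, flats face +x and -x and every 60 degrees. Grasp across flats.
- big_bolt_mid (a point): Point on the shank of the big grey bolt lying on its side, near its mid-length and 10 over the bench. Bolt 72 long along its y axis, shank 16 thick, from y -28 to +32 of this point; head 29x26 at y +32 to +44. Grasp the shank here, across x.
- small_bolt_mid (a point): The smaller yellowish bolt lying on its side, 59 long along y, shank 12 thick, head 22; point on its shank. Not part of a kit: leave it.
- coupling_mid (a point): Centre of a pale threaded hose coupling standing upright, 29x33, 24 high, hexagon at mid-height. Not part of a kit: leave it.
Mind the look-alikes: they are no part of the job. Leave any turquoise or yellow look-alike of the part that bears flanged_bush_mid alone.

How it is judged:
By the outcome, as a careful person would: the job done as asked, in the order asked, and still so for the second after the job is handed in, with the robot touching nothing.
It also fails if it takes over 115 s, if anything falls off the work surface, if the arm or the gripper's body presses on something with over 40 N, if the wrist force passes 120 N, or if a joint passes its speed limit or range.

ROBOT

A 7-joint arm with a two-finger parallel gripper is mounted at the origin on a cart in front of the work surface, level with it; the furniture and walls round the work are solid. World frame = base frame: x ahead of the robot, y to its left, z up, the work surface at z = 0. Lengths are in m, angles in rad, forces in N, time in s.
With the tool pointing down it reaches from about 0.425 to 0.8 m from the base axis. Payload 8.3 kg.
Tool frame: the origin (TCP) lies on the centre line of the jaws, within the pads' length; the fingertips stand 25 mm ahead of it and the grasp point (between the pads) lies 6 mm ahead of it; z points along the fingers, x is the direction in which the jaws open and shut, and the axes are right-handed (so a half turn about z gives the same grasp; the last joint's range is limited). The gripper opens to 85 mm and grips with 20 to 120 N. Pads are 22 mm wide; open, the fingers measure 114 mm over their backs; the gripper's body (76 mm by 85 mm) begins 54 mm behind the grasp point. The pads swing forward as they close: fully open they stand 13 mm farther back than shut.
Start: joints at [1.211, 0.383, 0.016, 1.37, -0.006, 1.388, -0.046], TCP at [0.183, -0.598, 0.256] pointing down, gripper open.
Joint ranges: [-2.95, 2.95], [-0.25, 2.06], [-1.52, 1.56], [0.18, 2.33], [-1.44, 4.58], [0.02, 2.06], [-3.01, 3.01]. Speed limits (rad/s): [2.39, 2.39, 3.01, 3.01, 3.14, 3.14, 3.14].

INTERFACE

Orientations are given as a unit quaternion [x, y, z, w].
In Python, from station import arm gives the robot as it stands. The module is installed in compiled form; this text tells all that it offers.
- The arm moves only by the tool apply_moves, never from a script. Its argument "rows" is a list that holds one entry, the list of rows, each a list of 6 numbers: the shift along the world's x, y, z in m, then the turn, a rotation vector about the world's x, y, z in rad. A call has 1 to 20 rows; each row is the pose to reach, as a shift and turn from the pose commanded when the call began; what a row does not reach only later rows make up. A row lasts 1/12 s, in which the tool goes at most 41.7 mm and 7.16 degrees, less where a joint would pass 70% of its speed; a pose out of reach is approached as far as the arm can. A call with a gripper value outside its range is refused whole. "fingers" is the closure, from 0 (fully open) to 1 (shut), set as the call begins (left out, the last holds). The fingers move at their own pace and stop on an object; "force" is the grip in N (left out, the last holds). Time passes only in rows, so rows that repeat a pose let the fingers close. It gives the time, the measured TCP pose, the force and the opening at its end, in the units of the state.
- arm.get_obs(): the state, without advancing time (a new reading comes with each control period).
- arm.read_camera(name): name is "side" or "top"; returns a dict with "color" (384x512x3 uint8, red, green, blue), "range_z" (384x512 float32, m along the optical axis (not along the pixel's ray), 0 where there is no reading), "camera_matrix" (3x3 intrinsics, pixels), "k1" (the pictures are not rectified: a ray, as slopes to the right and down, at radius r is drawn at 1 + k1 r^2 times it, then the intrinsics apply), "eye" and "attitude" of the camera in the world. Camera axes: x right, y down, z forward; pixel columns grow to the right and rows downward; lengths in m; the calibration is good to about 2 mm. A picture is of the moment at which its call begins.
- arm.close_job(): hands the job in, once; it reports no verdict.
The state is a dict: "time": time; "qpos": joint angles; "joint_velocities": joint speeds; "joint_efforts": joint torques, N m; "position": TCP position; "ee_rot": TCP orientation; "wrist_force": force on the tool from outside, world axes, zero at the start; "ft_torque": the same for the moment, N m; "finger_gap": finger opening in m.
Only numpy, scipy, OpenCV 4.12 (cv2) and the standard library are available. Lean on these libraries where they do the work, as an engineer would, in place of code of your own. Each camera call takes 0.05 s, during which the arm holds its last target.

## Working session

There is one attempt and no reset: what is moved stays moved. The work goes in short steps, Python scripts to look and compute and a tool call to move; the robot and the scene stay as the last step left them, time stands still between calls to the robot, and variables do not carry over. Pictures are saved under pics/ and viewed, and the job is handed in when it is done.

Besides the shell and the picture viewer there is one more tool, called after ">>>" as name(argument=value, ...) on one line, values as JSON. apply_moves: Moves the arm, as the interface text tells. Its arguments: {"type":"object","properties":{"rows":{"type":"array","items":{"type":"array","items":{"type":"array","items":{"type":"number"}}}},"fingers":{"type":"number"},"force":{"type":"number"}},"required":["rows"]}

```bash
mkdir -p pics; ls; cat > h.py <<'E'
from station import arm
import numpy as np, cv2
from scipy.spatial.transform import Rotation as R
def cam(n):
    return arm.read_camera(n)
E
python3 - <<'E'
from h import *
print(arm.get_obs())
for n in("top","side"):
    c=cam(n); cv2.imwrite(f"pics/{n}0.png",c["color"][:,:,::-1]); np.savez(f"{n}0.npz",**c)
    print(n,c["camera_matrix"],c["k1"],c["eye"],c["attitude"])
E
```

```text
pics
{'time': 0.0, 'qpos': array([ 1.21103847,  0.3842498 ,  0.01635709,  1.37115205, -0.00629207,
        1.38818952, -0.04652636]), 'joint_velocities': array([-3.11782302e-04, -1.28510320e-03,  4.51816635e-04, -4.04361928e-05,
        9.19814947e-04,  7.86369382e-04,  1.18763143e-03]), 'joint_efforts': array([-1.33355315e-03, -6.27614164e+01,  8.43438897e-01, -3.71818721e+01,
        1.63965794e-02,  1.43171384e-02, -5.84524216e-07]), 'position': array([ 0.18273366, -0.59721991,  0.25527237]), 'ee_rot': array([ 8.03917860e-01, -5.94739543e-01, -7.94442667e-04, -5.64767743e-04]), 'wrist_force': array([-0.43612803,  0.36190259,  0.01662634]), 'ft_torque': array([0.01361383, 0.00942963, 0.01287254]), 'finger_gap': 0.0855645115720308}
top [[451.90507041   0.         253.04346545]
 [  0.         451.90507041 191.53813973]
 [  0.           0.           1.        ]] -0.06798223411613875 [ 0.45457571 -0.00887431  1.2501898 ] [ 0.71282624 -0.69946763  0.02628476 -0.0439647 ]
side [[448.80675756   0.         268.22021712]
 [  0.         448.80675756 183.78434671]
 [  0.           0.           1.        ]] 0.0414105638821719 [ 0.44776981 -0.90377296  0.47387441] [ 0.83740821 -0.07302056  0.03440002 -0.54058498]
```

View pics/top0.png

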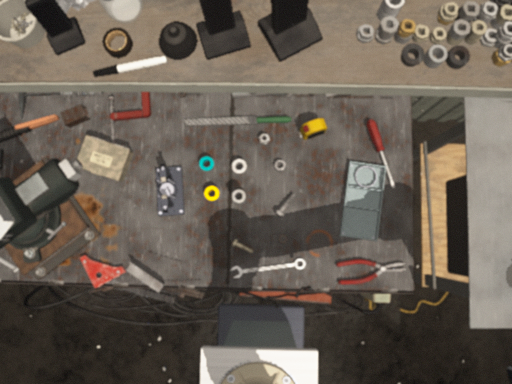

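View pics/side0.png

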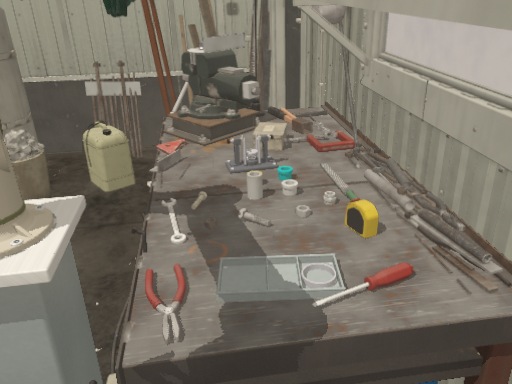

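```bash
python3 - <<'E'
import cv2
t=cv2.imread("pics/top0.png");s=cv2.imread("pics/side0.png")
cv2.imwrite("pics/tc.png",cv2.resize(t[120:260,140:400],None,fx=3,fy=3,interpolation=cv2.INTER_CUBIC))
cv2.imwrite("pics/sc.png",cv2.resize(s[130:310,180:400],None,fx=3.3,fy=3.3,interpolation=cv2.INTER_CUBIC))
E
```

```text
(no output)
```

View pics/tc.png

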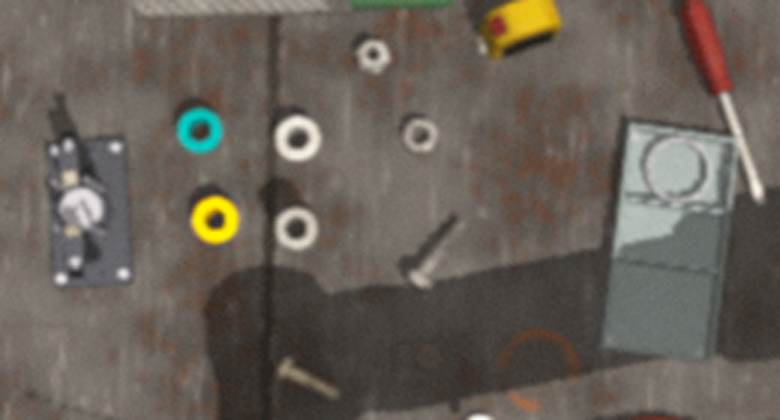

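View pics/sc.png

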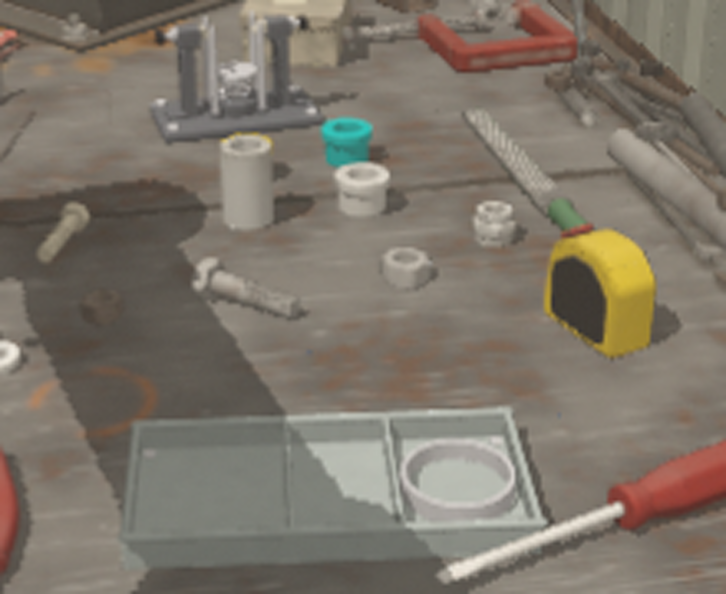

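```bash
cat >> h.py <<'E'
def rays(c,uv):
    uv=np.atleast_2d(np.asarray(uv,float)); K=c["camera_matrix"];k=float(c["k1"])
    d=(uv-[K[0,2],K[1,2]])/[K[0,0],K[1,1]]
    s=d.copy()
    for _ in range(20): s=d/(1+k*(s**2).sum(1,keepdims=True))
    return np.c_[s,np.ones(len(s))]
def onplane(c,uv,z):
    w=R.from_quat(c["attitude"]).apply(rays(c,uv)); e=c["eye"]
    return e+w*((z-e[2])/w[:,2])[:,None]
def cloud(c):
    h,w=c["range_z"].shape
    uv=np.stack(np.meshgrid(np.arange(w),np.arange(h)),-1).reshape(-1,2)
    p=c["eye"]+R.from_quat(c["attitude"]).apply(rays(c,uv)*c["range_z"].reshape(-1,1))
    p[c["range_z"].ravel()==0]=np.nan
    return p.reshape(h,w,3)
def proj(c,P):
    q=R.from_quat(c["attitude"]).inv().apply(np.atleast_2d(P)-c["eye"]);s=q[:,:2]/q[:,2:]
    s=s*(1+float(c["k1"])*(s**2).sum(1,keepdims=True));K=c["camera_matrix"]
    return s*[K[0,0],K[1,1]]+[K[0,2],K[1,2]]
def load(n): return dict(np.load(n+".npz"))
def blobs(c,thr=0.006,box=(0.28,0.7,-0.4,0.3)):
    P=cloud(c); m=(P[...,2]>thr)&(P[...,0]>box[0])&(P[...,0]<box[1])&(P[...,1]>box[2])&(P[...,1]<box[3])
    n,l,st,_=cv2.connectedComponentsWithStats(m.astype(np.uint8)); out=[]
    for i in range(1,n):
        if st[i,4]<12: continue
        q=P[l==i]; vs,us=np.nonzero(l==i)
        out.append((us.mean().round(1),vs.mean().round(1),st[i,4],q.mean(0).round(4),np.nanpercentile(q[:,2],[50,95]).round(4)))
    return out
E
python3 - <<'E'
from h import *
for n in("top","side"):
    c=load(n+"0");P=cloud(c)
    print(n)
    if n=="top":
        print("bench z",[np.nanmedian(P[v-3:v+4,u-3:u+4,2]).round(4) for u,v in((310,150),(190,220),(300,190),(260,215),(320,235),(340,140))])
    else: print("bench z",[np.nanmedian(P[v-3:v+4,u-3:u+4,2]).round(4) for u,v in((320,230),(250,230),(240,210))])
    for b in blobs(c): print(*b)
E
```

```text
top
bench z [np.float64(-0.0005), np.float64(-0.0003), np.float64(0.0002), np.float64(0.0003), np.float64(0.0007), np.float64(0.0009)]
366.6 192.8 879 [ 0.5799 -0.2883  0.0158] [0.0168 0.0231]
206.6 163.0 140 [0.6527 0.1522 0.0271] [0.0278 0.0327]
239.2 165.7 142 [0.6468 0.0624 0.0266] [0.0274 0.0326]
280.1 164.9 77 [ 0.6526 -0.05    0.0153] [0.0153 0.0196]
169.6 190.4 1266 [0.575  0.2507 0.0308] [0.0129 0.0873]
212.0 192.9 138 [0.5706 0.1348 0.0278] [0.0285 0.0329]
239.0 196.2 149 [0.5605 0.0595 0.0519] [0.0586 0.0634]
285.0 205.2 163 [ 0.5413 -0.0647  0.0172] [0.0164 0.0262]
283.2 238.7 46 [ 0.45   -0.0613  0.013 ] [0.0134 0.0161]
241.6 246.1 100 [0.4279 0.0514 0.0132] [0.0126 0.0211]
299.2 263.5 53 [ 0.3838 -0.1059  0.0089] [0.0088 0.0115]
367.8 269.7 552 [ 0.3706 -0.2918  0.0122] [0.0123 0.0165]
291.3 264.5 12 [ 0.3806 -0.0847  0.0082] [0.0075 0.0112]
268.3 267.7 74 [ 0.3707 -0.0223  0.0081] [0.0074 0.0109]
239.6 271.1 58 [0.3599 0.0556 0.0078] [0.0074 0.0099]
156.0 280.8 68 [0.3291 0.2815 0.0205] [0.0206 0.0352]
300.6 290.7 58 [ 0.3129 -0.1093  0.0277] [0.03   0.0348]
side
bench z [np.float64(0.0007), np.float64(0.0005), np.float64(0.0023)]
260.0 160.9 1521 [0.594  0.2101 0.0339] [0.0261 0.0853]
161.3 163.4 120 [0.3312 0.2806 0.0197] [0.0202 0.0334]
254.6 183.6 411 [0.5604 0.0523 0.0386] [0.0394 0.0614]
199.5 198.3 108 [0.4298 0.0525 0.0131] [0.0129 0.0197]
174.2 222.1 263 [ 0.3734 -0.038   0.0079] [0.0077 0.0099]
302.7 209.8 135 [ 0.6522 -0.0522  0.0134] [0.0144 0.0175]
252.4 216.9 257 [ 0.5388 -0.0667  0.0159] [0.0159 0.026 ]
210.5 221.6 91 [ 0.4502 -0.0613  0.0113] [0.0117 0.0148]
140.5 235.9 134 [ 0.3132 -0.1145  0.0238] [0.0271 0.0349]
291.5 278.0 2916 [ 0.5767 -0.2885  0.0144] [0.0144 0.021 ]
166.4 301.2 1095 [ 0.3699 -0.3059  0.0121] [0.0124 0.0144]
```

```bash
python3 - <<'E'
import cv2
t=cv2.imread("pics/top0.png");s=cv2.imread("pics/side0.png")
a=cv2.resize(t[155:225,140:200],None,fx=8,fy=8,interpolation=cv2.INTER_CUBIC)
b=cv2.resize(s[120:180,215:285],None,fx=8,fy=8,interpolation=cv2.INTER_CUBIC)
cv2.imwrite("pics/m1.png",a);cv2.imwrite("pics/m2.png",b)
E
```

```text
(no output)
```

View pics/m1.png

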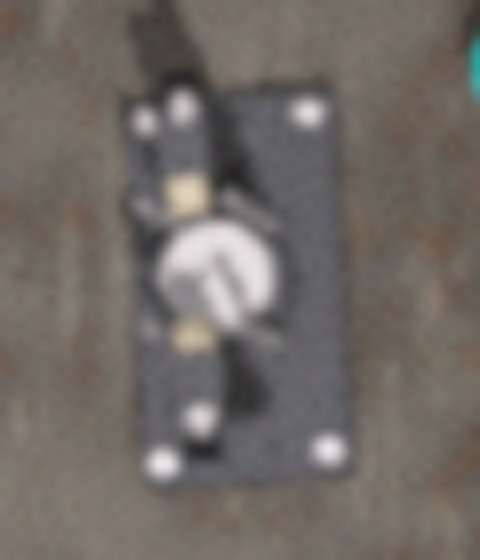

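View pics/m2.png

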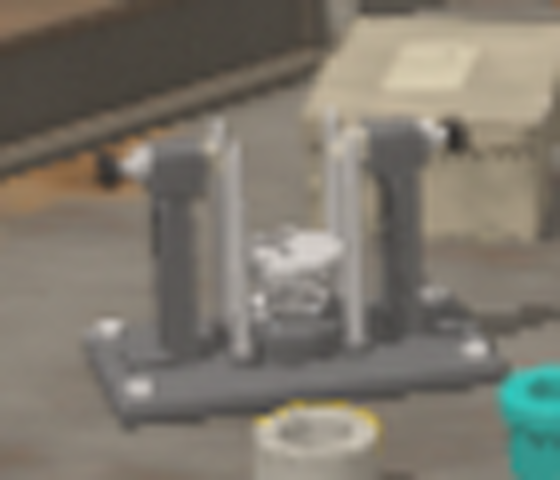

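```bash
python3 - <<'E'
from h import *
T=load("top0");S=load("side0")
f=lambda L,o:(np.array(L)+.5)/8-.5+np.array(o)
def fit(c,scr,o,z):
    p=onplane(c,f(scr,o),z)
    print(p.round(4)[:,:2].tolist()); print(" mean",p.mean(0).round(4)); 
    return p
p=fit(T,[(145,122),(308,112),(328,450),(163,464)],(140,155),.012)
a=(p[0]+p[1]-p[2]-p[3])/2;print("long axis",a,np.linalg.norm(a),np.degrees(np.arctan2(a[1],a[0])))
p=fit(T,[(122,97),(335,85),(350,468),(143,487)],(140,155),.010)
a=(p[0]+p[1]-p[2]-p[3])/2;b=(p[0]+p[3]-p[1]-p[2])/2;print("long axis",np.linalg.norm(a),np.linalg.norm(b),np.degrees(np.arctan2(a[1],a[0])),np.degrees(np.arctan2(b[1],b[0])))
print("disc",onplane(T,f([(217,275)],(140,155)),.0455))
print("catches",onplane(T,f([(187,193),(194,335)],(140,155)),.083), onplane(T,f([(187,193),(194,335)],(140,155)),.083).mean(0))
p=fit(S,[(107,328),(435,293),(476,348),(138,388)],(215,120),.012)
print("disc side",onplane(S,f([(297,250)],(215,120)),.0455))
# housings top from range
for c in(T,S):
    P=cloud(c);m=(P[...,2]>.08)&(abs(P[...,0]-.575)<.08)&(abs(P[...,1]-.245)<.06)
    q=P[m];print(m.sum(),q.mean(0).round(4));
    for lo in (q[q[:,0]>.576],q[q[:,0]<.576]): print(lo.mean(0).round(4),len(lo))
E
```

```text
[[0.634, 0.2908], [0.6384, 0.2336], [0.5208, 0.2223], [0.5148, 0.2796]]
 mean [0.577  0.2565 0.012 ]
long axis [0.11836022 0.01125202 0.        ] 0.11889385495945731 5.430556538267314
[[0.643, 0.2998], [0.6483, 0.2248], [0.5149, 0.2148], [0.5068, 0.2867]]
 mean [0.5782 0.2565 0.01  ]
long axis 0.13531033903523873 0.0737511875854938 4.8988600474134705 95.20198255586949
disc [[0.57736595 0.25589003 0.0455    ]]
catches [[0.60039997 0.25865967 0.083     ]
 [0.55371512 0.25446311 0.083     ]] [0.57705755 0.25656139 0.083     ]
[[0.5142, 0.2828], [0.6331, 0.2922], [0.6385, 0.2365], [0.5202, 0.2248]]
 mean [0.5765 0.2591 0.012 ]
disc side [[0.57976514 0.25663869 0.0455    ]]
205 [0.5771 0.2555 0.0859]
[0.614  0.259  0.0858] 104
[0.5391 0.252  0.086 ] 101
148 [0.5768 0.2535 0.085 ]
[0.6145 0.257  0.085 ] 74
[0.5391 0.25   0.085 ] 74
```

```bash
python3 - <<'E'
import cv2,numpy as np
t=cv2.imread("pics/top0.png");s=cv2.imread("pics/side0.png")
def cr(i,u,v,r=12,k=16):
    c=i[v-r:v+r,u-r:u+r]; c=cv2.normalize(c,None,0,255,cv2.NORM_MINMAX)
    return cv2.resize(c,(2*r*k*2//3,2*r*k*2//3),interpolation=cv2.INTER_CUBIC)
a=np.hstack([cr(t,280,165),cr(t,283,238),cr(t,239,166)])
b=np.hstack([cr(s,303,211),cr(s,211,223),cr(s,290,187)])
cv2.imwrite("pics/n.png",np.vstack([a,b]));print(a.shape)
a=np.hstack([cr(t,285,204,18,16),cr(t,239,196,18,16)]);cv2.imwrite("pics/b.png",a)
a=cv2.resize(t[155:245,335:390],None,fx=6.5,fy=6.5,interpolation=cv2.INTER_CUBIC);cv2.imwrite("pics/tr.png",a)
E
```

```text
(256, 768, 3)
```

View pics/n.png

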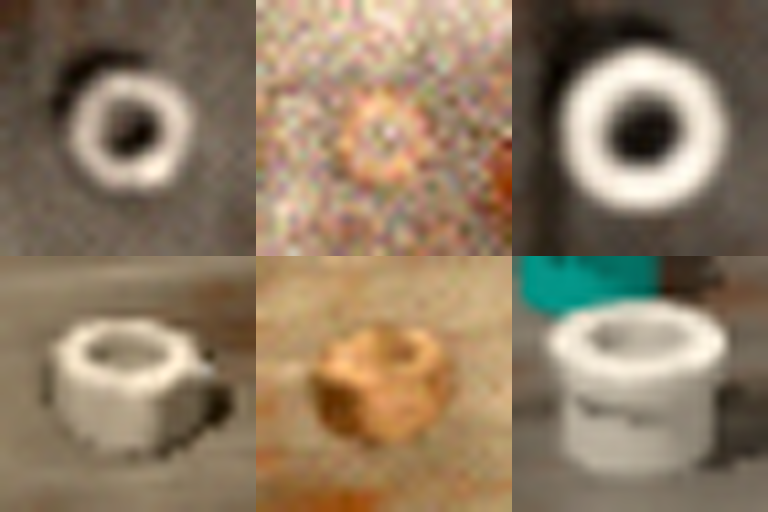

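View pics/b.png

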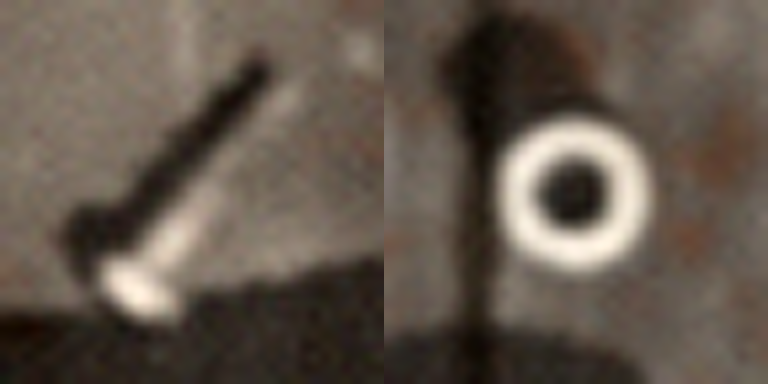

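View pics/tr.png

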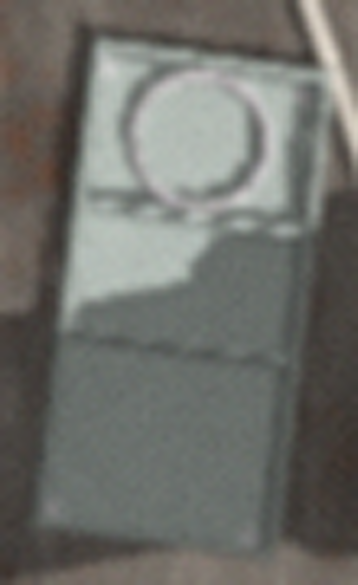

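```bash
cat >> h.py <<'E'
def radial(c,ch,x,y,z,r0,r1,n=72,it=4):
    """bright disc on plane z: outer edge radius vs angle, half-level crossing"""
    img=ch.astype(np.float32); img=cv2.resize(img,None,fx=8,fy=8,interpolation=cv2.INTER_CUBIC)
    th=np.arange(n)*2*np.pi/n
    for _ in range(it):
        rr=np.linspace(r0,r1,60)
        P=np.stack([x+np.outer(np.cos(th),rr),y+np.outer(np.sin(th),rr),np.full((n,60),z)],-1)
        uv=proj(c,P.reshape(-1,3)); uv=((uv+.5)*8-.5).astype(np.float32)
        v=cv2.remap(img,uv[:,0].reshape(n,60),uv[:,1].reshape(n,60),cv2.INTER_LINEAR)
        g=np.gradient(cv2.GaussianBlur(v,(9,1),0),axis=1); k=g.argmin(1); e=rr[k]
        ok=g.min(1)<0.4*np.median(g.min(1))
        A=np.c_[np.ones(n),np.cos(th),np.sin(th)]
        w=ok.copy()
        for _ in range(5):
            s,*_=np.linalg.lstsq(A[w],e[w],rcond=None);res=e-A@s; w=ok&(abs(res)<max(2.0*np.std(res[w]),.0007))
        x+=s[1];y+=s[2]
    return x,y,s[0],th,e,w
E
python3 - <<'E'
from h import *
T=load("top0");S=load("side0")
g=lambda c:c["color"].astype(float).sum(2)
for nm,x,y,z,r0,r1 in(("bush",.6465,.0625,.028,.014,.026),("tall",.5605,.0595,.06,.012,.024),("bignut",.6525,-.0505,.016,.011,.021),("coupling",.69,-.0,.024,.008,.02)):
    for cn,c in(("T",T),("S",S)):
        X,Y,r,th,e,w=radial(c,g(c),x,y,z,r0,r1)
        h=np.sum(((e-r)*np.exp(-6j*th))[w])/w.sum()*2
        print(nm,cn,np.round([X,Y,r],4),w.sum(),"6th amp mm",abs(h)*1e3,"corner at deg",-(-np.degrees(np.angle(h))/6)%60)
sm=S["color"].astype(float);c=sm[...,0]-sm[...,2]
X,Y,r,th,e,w=radial(S,c,.450,-.0613,.013,.008,.018);h=np.sum(((e-r)*np.exp(-6j*th))[w])/w.sum()*2;print("small S",X,Y,r,w.sum(),abs(h)*1e3,-(-np.degrees(np.angle(h))/6)%60)
tm=T["color"].astype(float);c=tm[...,0]-tm[...,2]
X,Y,r,th,e,w=radial(T,c,.450,-.0613,.013,.008,.018);h=np.sum(((e-r)*np.exp(-6j*th))[w])/w.sum()*2;print("small T",X,Y,r,w.sum(),abs(h)*1e3,-(-np.degrees(np.angle(h))/6)%60)
# tray corners from tr.png, z=18
f=lambda L,o,k:(np.array(L)+.5)/k-.5+np.array(o)
p=onplane(T,f([(90,33),(328,70),(268,552),(38,525)],(335,155),6.5),.018)
print(p.round(4)[:,:2].tolist(),p.mean(0)); a=(p[0]+p[1]-p[2]-p[3])/2;b=(p[0]+p[3]-p[1]-p[2])/2
print(np.linalg.norm(a),np.linalg.norm(b),np.degrees(np.arctan2(a[1],a[0])),np.degrees(np.arctan2(b[1],b[0])))
print("collar",onplane(T,f([(198,142)],(335,155),6.5),.015))
# bolt
P=cloud(T);m=(P[...,2]>.006)&(abs(P[...,0]-.5413)<.05)&(abs(P[...,1]+.0647)<.05)
q=P[m];print("bolt pca",q.mean(0),); u,s,v=np.linalg.svd(q[:,:2]-q[:,:2].mean(0));print(v,np.degrees(np.arctan2(v[0,1],v[0,0])))
for pt in q[np.argsort(q@np.r_[v[0],0])][::8]: print(pt.round(4))
E
```

```text
bush T [0.6467 0.0638 0.0207] 70 6th amp mm 0.21746616207466943 corner at deg 49.49857679897594
bush S [0.6464 0.0659 0.0205] 59 6th amp mm 0.25549979313814647 corner at deg 47.611088116436775
tall T [0.5612 0.0612 0.0185] 69 6th amp mm 0.30681490365638936 corner at deg 49.956575768203834
tall S [0.5612 0.0638 0.0188] 58 6th amp mm 0.06691118559944086 corner at deg 39.01192372086393
bignut T [ 0.6533 -0.0487  0.0153] 57 6th amp mm 0.07029012610141849 corner at deg 49.473539804331786
bignut S [ 0.6525 -0.047   0.0149] 57 6th amp mm 0.2352632317580374 corner at deg 25.475372941689326
coupling T [0.6954 0.0093 0.0142] 64 6th amp mm 0.573015616732143 corner at deg 56.19727864502346
coupling S [ 6.881e-01 -1.000e-04  1.560e-02] 66 6th amp mm 0.9909733328430013 corner at deg 31.815145109247847
small S 0.45037462156430713 -0.05861796590234588 0.012801282436518952 53 0.4415684410868105 24.95567129839623
small T 0.45121859557177135 -0.059857667027926456 0.012634014523391003 67 0.4720583680037501 27.6234267217357
[[0.6701, -0.2379], [0.6561, -0.3389], [0.4525, -0.3122], [0.4621, -0.2161]] [ 0.56018373 -0.2762738   0.018     ]
0.20728479791222307 0.09928329307969744 -6.725438808903001 83.17161970895947
collar [[ 0.62473599 -0.28414247  0.015     ]]
bolt pca [ 0.54147844 -0.06417767  0.01695876]
[[-0.77298076  0.63442947]
 [-0.63442947 -0.77298076]] 140.62231813097893
[ 0.5698 -0.0918  0.0166]
[ 0.5645 -0.092   0.015 ]
[ 0.5645 -0.0866  0.0137]
[ 0.559  -0.0866  0.0139]
[ 0.5617 -0.0758  0.0118]
[ 0.5589 -0.0731  0.0116]
[ 0.5559 -0.0702  0.014 ]
[ 0.5502 -0.0729  0.0169]
[ 0.5448 -0.073   0.016 ]
[ 0.5419 -0.0702  0.0182]
[ 0.5367 -0.0705  0.0141]
[ 0.5389 -0.062   0.02  ]
[ 0.5337 -0.0622  0.0163]
[ 0.5307 -0.0594  0.0184]
[ 0.5279 -0.0567  0.0197]
[ 0.5252 -0.0541  0.0176]
[ 0.5303 -0.043   0.0211]
[ 0.5275 -0.043   0.022 ]
[ 0.5246 -0.043   0.0258]
[ 0.5218 -0.043   0.0275]
[ 0.5169 -0.0461  0.0173]
```

```bash
python3 - <<'E'
import cv2,numpy as np
s=cv2.imread("pics/side0.png");t=cv2.imread("pics/top0.png")
def cr(i,u,v,r=10):
    c=i[v-r:v+r,u-r:u+r]; c=cv2.normalize(c,None,0,255,cv2.NORM_MINMAX)
    return cv2.resize(c,(380,380),interpolation=cv2.INTER_LANCZOS4)
cv2.imwrite("pics/n2.png",np.hstack([cr(s,303,211),cr(s,211,222)]))
E
```

```text
(no output)
```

View pics/n2.png

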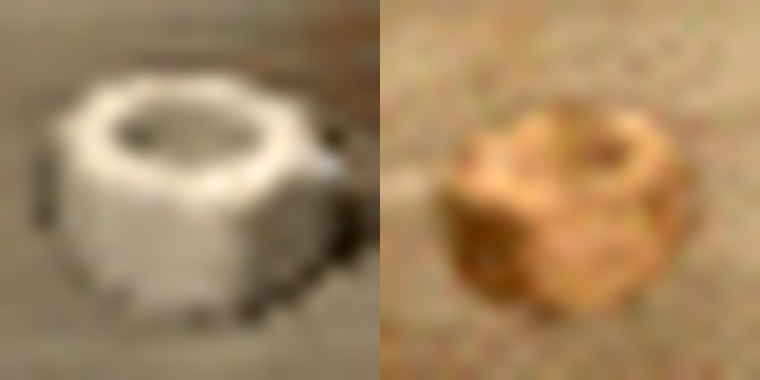

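>>> apply_moves(rows=[[[0.4703, 0.5492, -0.1, 0, 0, -0.768], [0.4703, 0.5492, -0.1, 0, 0, -0.768], [0.4703, 0.5492, -0.1, 0, 0, -0.768], [0.4703, 0.5492, -0.1, 0, 0, -0.768], [0.4703, 0.5492, -0.1, 0, 0, -0.768], [0.4703, 0.5492, -0.1, 0, 0, -0.768], [0.4703, 0.5492, -0.1, 0, 0, -0.768], [0.4703, 0.5492, -0.1, 0, 0, -0.768], [0.4703, 0.5492, -0.1, 0, 0, -0.768], [0.4703, 0.5492, -0.1, 0, 0, -0.768], [0.4703, 0.5492, -0.1, 0, 0, -0.768], [0.4703, 0.5492, -0.1, 0, 0, -0.768], [0.4703, 0.5492, -0.1, 0, 0, -0.768], [0.4703, 0.5492, -0.1, 0, 0, -0.768], [0.4703, 0.5492, -0.1, 0, 0, -0.768], [0.4703, 0.5492, -0.1, 0, 0, -0.768], [0.4703, 0.5492, -0.1, 0, 0, -0.768], [0.4703, 0.5492, -0.1, 0, 0, -0.768], [0.4703, 0.5492, -0.1, 0, 0, -0.768], [0.4703, 0.5492, -0.1, 0, 0, -0.768]]], fingers=0.3, force=60)

```text
time: 1.77
position: [0.6533, -0.0448, 0.1546]
ee_rot: [-0.525, 0.851, 0.001, -0.001]
wrist_force: [-1.1, -0.2, 1.4]
finger_gap: 0.0598
```

```bash
cat >> h.py <<'E'
def snap(k,names=("side","top"),box=None):
    ims=[]
    for n in names:
        c=cam(n);np.savez(f"{n}{k}.npz",**c);im=c["color"][:,:,::-1]
        ims.append(im)
        if box and n in box:
            u0,v0,u1,v1=box[n];im=im[v0:v1,u0:u1];f=min(780/(u1-u0),580/(v1-v0));im=cv2.resize(im,None,fx=f,fy=f,interpolation=cv2.INTER_CUBIC)
        cv2.imwrite(f"pics/{n}{k}.png",im)
E
python3 - <<'E'
from h import *
snap(1,box={"side":(160,70,420,260),"top":(180,100,340,220)}); o=arm.get_obs(); print(o["position"],o["ee_rot"])
E
```

```text
[ 0.65268183 -0.04932944  0.15565538] [-5.22278612e-01  8.52774623e-01  2.83548135e-06 -7.02361598e-04]
```

View pics/side1.png

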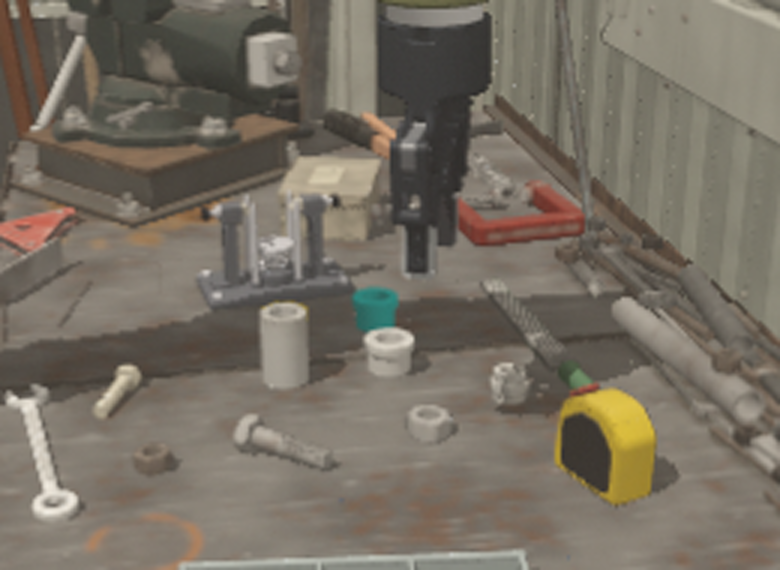

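View pics/top1.png

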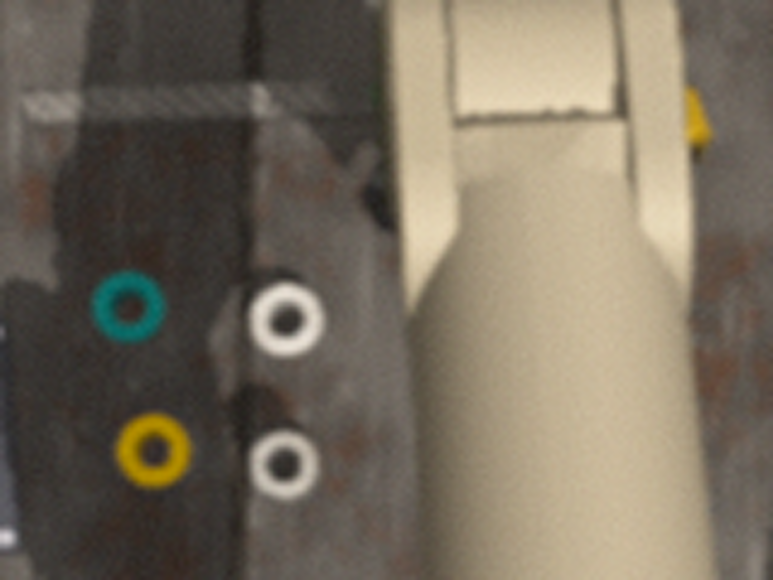

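>>> apply_moves(rows=[[[0, 0, -0.04, 0, 0, 0], [0, 0, -0.08, 0, 0, 0], [0, 0, -0.11, 0, 0, 0], [0, 0, -0.127, 0, 0, 0], [0, 0, -0.127, 0, 0, 0], [0, 0, -0.127, 0, 0, 0], [0, 0, -0.127, 0, 0, 0]]])

```text
time: 2.45
position: [0.6541, -0.0497, 0.0314]
ee_rot: [-0.522, 0.853, -0.001, 0.001]
wrist_force: [0.2, 0.3, 0.3]
finger_gap: 0.0595
```

```bash
python3 - <<'E'
from h import *
snap(2,names=("side",),box={"side":(240,150,370,250)}); o=arm.get_obs(); print(o["position"],o["wrist_force"])
E
```

```text
[ 0.65454562 -0.04937845  0.03187925] [ 0.3973704  -1.46505211  0.11653332]
```

View pics/side2.png

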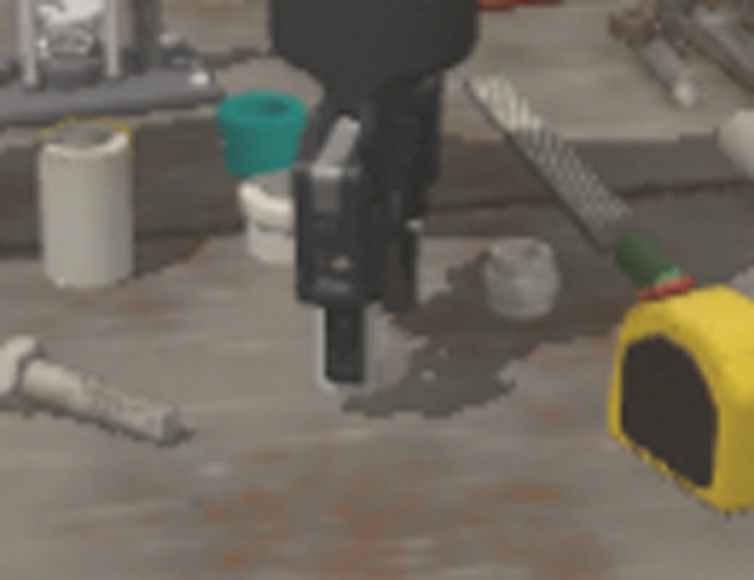

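>>> apply_moves(rows=[[[0, 0, 0, 0, 0, 0], [0, 0, 0, 0, 0, 0], [0, 0, 0, 0, 0, 0], [0, 0, 0, 0, 0, 0], [0, 0, 0, 0, 0, 0], [0, 0, 0, 0, 0, 0], [0, 0, 0, 0, 0, 0], [0, 0, 0, 0, 0, 0]]], fingers=1, force=60)

```text
time: 3.17
position: [0.6542, -0.0485, 0.0311]
ee_rot: [-0.523, 0.853, -0.001, 0.001]
wrist_force: [-1.9, 0.0, 6.2]
finger_gap: 0.0276
```

>>> apply_moves(rows=[[[0, 0, 0, 0, 0, 0], [0, 0, 0, 0, 0, 0], [0, 0, 0, 0, 0, 0], [0, 0, 0, 0, 0, 0]]])

```text
time: 3.5
position: [0.6542, -0.0485, 0.0312]
ee_rot: [-0.523, 0.853, -0.001, 0.001]
wrist_force: [-1.8, -0.4, 6.6]
finger_gap: 0.0275
```

```bash
python3 - <<'E'
from h import *
snap(3,names=("side",),box={"side":(240,150,370,250)}); o=arm.get_obs(); print(o["position"],o["wrist_force"],o["finger_gap"])
E
```

```text
[ 0.65422366 -0.04850512  0.03116739] [-0.55227684 -0.10631534  6.53162859] 0.027812450958726982
```

View pics/side3.png

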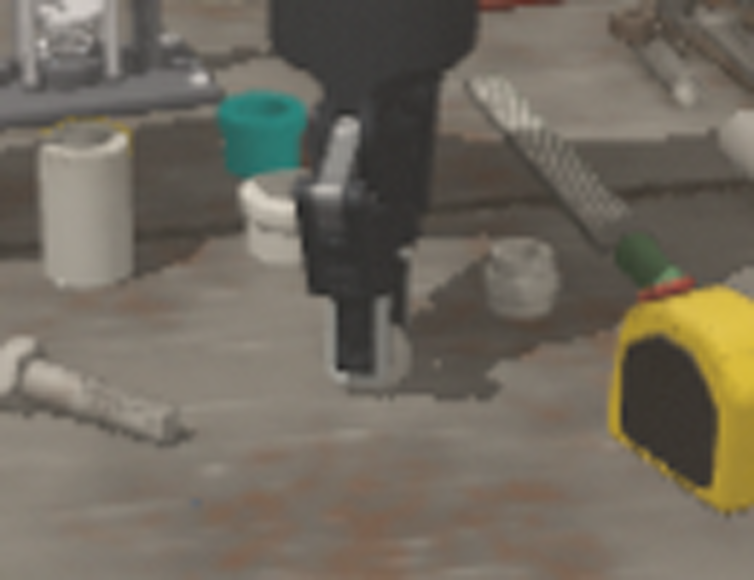

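>>> apply_moves(rows=[[[0, 0, 0.04, 0, 0, 0], [0, 0, 0.08, 0, 0, 0], [0, 0.02, 0.12, 0, 0, 0.1], [-0.01, 0.05, 0.145, 0, 0, 0.2], [-0.02, 0.08, 0.145, 0, 0, 0.3], [-0.03, 0.11, 0.145, 0, 0, 0.4], [-0.04, 0.145, 0.145, 0, 0, 0.5], [-0.05, 0.18, 0.145, 0, 0, 0.562], [-0.06, 0.215, 0.145, 0, 0, 0.562], [-0.065, 0.25, 0.145, 0, 0, 0.562], [-0.07, 0.28, 0.145, 0, 0, 0.562], [-0.077, 0.3, 0.145, 0, 0, 0.562], [-0.077, 0.305, 0.145, 0, 0, 0.562], [-0.077, 0.305, 0.145, 0, 0, 0.562], [-0.077, 0.305, 0.145, 0, 0, 0.562], [-0.077, 0.305, 0.145, 0, 0, 0.562]]])

```text
time: 4.88
position: [0.577, 0.2544, 0.1743]
ee_rot: [0.738, -0.675, 0.001, 0.0]
wrist_force: [0.8, 0.6, -0.7]
finger_gap: 0.0275
```

```bash
python3 - <<'E'
from h import *
snap(4,box={"side":(200,70,330,190),"top":(130,120,290,240)})
for i in range(3):
    o=arm.get_obs(); print(o["position"],o["wrist_force"],o["finger_gap"])
q=o["ee_rot"];print(np.degrees(2*np.arctan2(q[1],q[0])))
E
```

```text
[0.57696389 0.25448296 0.17426105] [-0.51931034  0.5871833  -0.85099816] 0.027756772184850786
[0.57696389 0.25448296 0.17426105] [-0.51931034  0.5871833  -0.85099816] 0.027756772184850786
[0.57696389 0.25448296 0.17426105] [-0.51931034  0.5871833  -0.85099816] 0.027756772184850786
-84.95946870435945
```

View pics/side4.png

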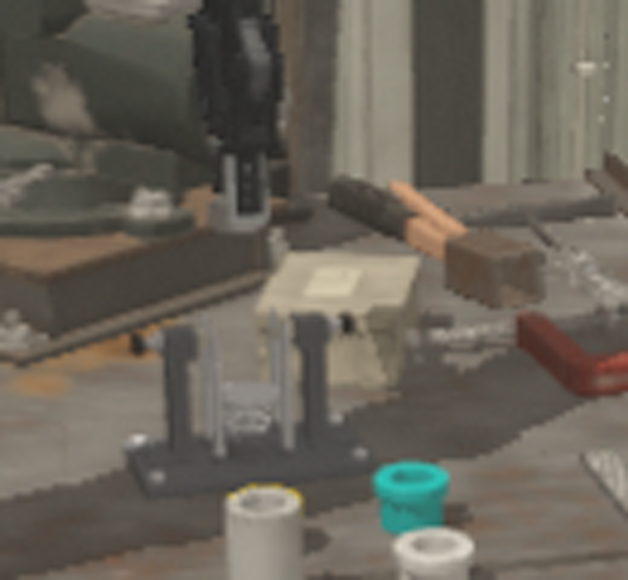

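View pics/top4.png

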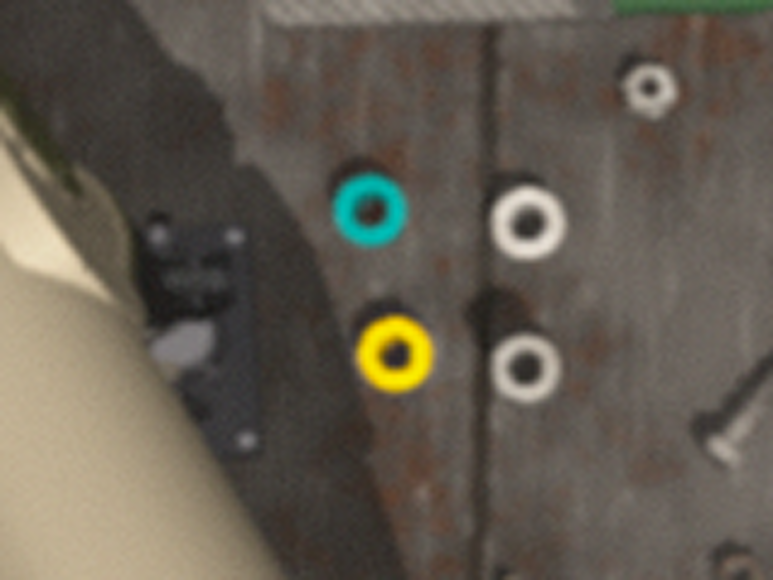

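```bash
python3 - <<'E'
from h import *
S=load("side4")
f=628/130
p=np.array([.577,.2545,.1743]);j=np.array([np.cos(np.radians(95.04)),np.sin(np.radians(95.04)),0])
for d in (.015,.02,.025):
  for z in (.165,.15): print(d,z,((proj(S,[*(p-j*d)[:2],z])+.5-[200,70])*f-.5).round(1))
img=S["color"].astype(int).sum(2)
for v in range(104,118): print(v,img[v,242:260].tolist())
E
```

```text
0.015 0.165 [[244.8 195.3]]
0.015 0.15 [[245.9 222.4]]
0.02 0.165 [[246.7 197.7]]
0.02 0.15 [[247.8 224.8]]
0.025 0.165 [[248.7 200. ]]
0.025 0.15 [[249.8 227.2]]
104 [158, 154, 151, 159, 256, 342, 277, 141, 185, 226, 147, 192, 252, 221, 223, 207, 186, 179]
105 [165, 164, 149, 159, 258, 345, 281, 142, 173, 198, 143, 191, 252, 210, 174, 163, 149, 167]
106 [171, 171, 173, 145, 245, 345, 282, 141, 152, 159, 151, 193, 253, 210, 160, 150, 151, 168]
107 [172, 165, 152, 144, 239, 345, 280, 149, 147, 149, 150, 172, 220, 210, 163, 153, 145, 162]
108 [251, 243, 144, 147, 241, 359, 324, 141, 168, 180, 151, 169, 213, 208, 156, 153, 149, 160]
109 [320, 288, 137, 151, 237, 351, 332, 145, 149, 163, 144, 176, 233, 263, 161, 153, 148, 169]
110 [331, 325, 315, 304, 297, 351, 333, 139, 150, 152, 146, 175, 240, 277, 196, 176, 145, 166]
111 [324, 321, 312, 321, 325, 350, 334, 141, 167, 178, 149, 167, 254, 331, 302, 296, 270, 228]
112 [314, 280, 266, 292, 304, 329, 333, 145, 155, 155, 151, 165, 259, 329, 261, 240, 222, 222]
113 [314, 291, 268, 276, 282, 322, 336, 142, 146, 143, 143, 164, 264, 329, 210, 200, 187, 191]
114 [313, 283, 273, 276, 281, 324, 346, 241, 244, 241, 261, 298, 321, 327, 177, 171, 167, 162]
115 [307, 277, 276, 278, 292, 334, 371, 357, 361, 359, 359, 370, 353, 275, 166, 158, 152, 161]
116 [280, 264, 272, 276, 285, 314, 348, 362, 365, 364, 356, 346, 305, 219, 191, 193, 193, 194]
117 [221, 215, 232, 265, 280, 298, 323, 339, 344, 339, 321, 265, 230, 237, 323, 358, 295, 219]
```

>>> apply_moves(rows=[[[0, 0.002, 0, 0, 0, 0], [0, 0.002, -0.03, 0, 0, 0], [0, 0.002, -0.05, 0, 0, 0], [0, 0.002, -0.05, 0, 0, 0], [0, 0.002, -0.05, 0, 0, 0], [0, 0.002, -0.05, 0, 0, 0]]])

```text
time: 5.48
position: [0.5768, 0.2587, 0.1256]
ee_rot: [0.738, -0.674, 0.0, -0.001]
wrist_force: [0.4, -0.2, -0.3]
finger_gap: 0.0274
```

```bash
python3 - <<'E'
from h import *
snap(5,box={"side":(210,90,300,180),"top":(130,140,230,220)})
o=arm.get_obs(); print(o["position"],o["wrist_force"],o["finger_gap"])
E
```

```text
[0.57705866 0.25901597 0.12619573] [-0.30105845  0.11375655 -0.14224976] 0.027899444208178824
```

View pics/side5.png

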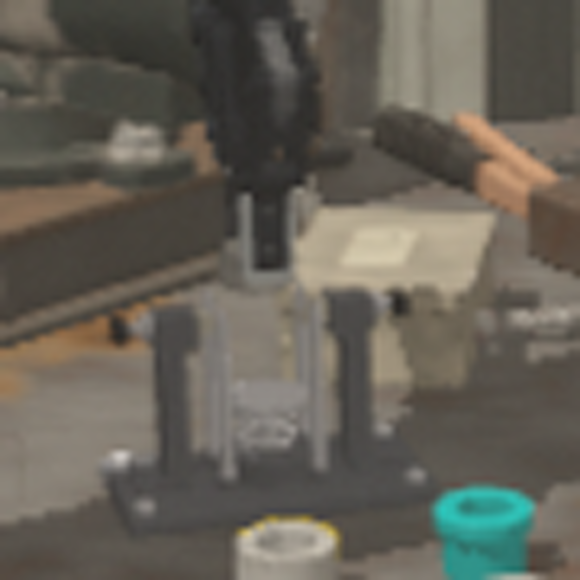

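>>> apply_moves(rows=[[[0, -0.002, -0.02, 0, 0, 0], [0, -0.002, -0.02, 0, 0, 0], [0, -0.002, -0.02, 0, 0, 0], [0, -0.002, -0.02, 0, 0, 0]]])

```text
time: 5.92
position: [0.5768, 0.2566, 0.1054]
ee_rot: [0.738, -0.674, 0.0, -0.001]
wrist_force: [2.2, 0.8, -1.1]
finger_gap: 0.0275
```

>>> apply_moves(rows=[[[0, 0, 0, 0, 0, 0], [0, 0, 0, 0, 0, 0], [0, 0, 0, 0, 0, 0], [0, 0, 0, 0, 0, 0]]])

```text
time: 6.25
position: [0.5764, 0.2568, 0.1049]
ee_rot: [0.738, -0.674, 0.0, -0.001]
wrist_force: [1.4, -0.2, -0.1]
finger_gap: 0.0272
```

Settled. Lower to the follower (TCP ≈ 0.0767).

>>> apply_moves(rows=[[[0.0005, 0, -0.01, 0, 0, 0], [0.0005, 0, -0.02, 0, 0, 0], [0.0005, 0, -0.026, 0, 0, 0], [0.0005, 0, -0.028, 0, 0, 0], [0.0005, 0, -0.03, 0, 0, 0], [0.0005, 0, -0.03, 0, 0, 0], [0.0005, 0, -0.03, 0, 0, 0]]])

```text
time: 6.83
position: [0.5765, 0.2566, 0.0744]
ee_rot: [0.739, -0.674, -0.0, 0.0]
wrist_force: [-1.9, -1.3, 2.7]
finger_gap: 0.0277
```

```bash
python3 - <<'E'
from h import *
snap(6,box={"side":(210,90,300,180),"top":(130,140,230,220)})
o=arm.get_obs(); print(o["position"],o["wrist_force"],o["finger_gap"])
E
```

```text
[0.57673747 0.25674677 0.07471657] [-1.83095181 -0.5974287   2.78165175] 0.027650102658334934
```

View pics/side6.png

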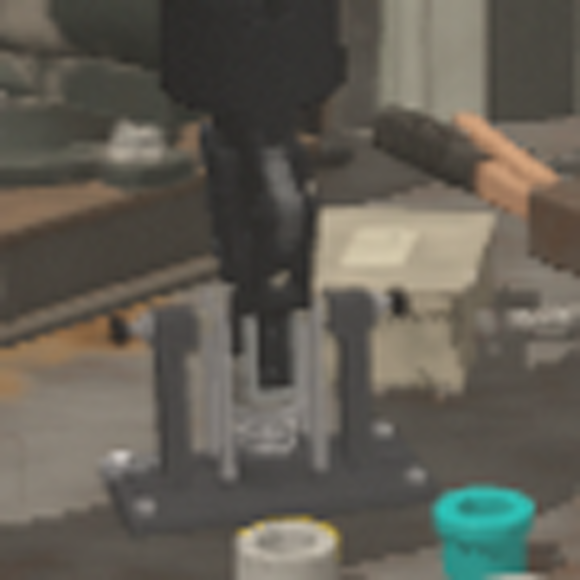

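>>> apply_moves(rows=[[[0, 0, 0.001, 0, 0, 0], [0, 0, 0.001, 0, 0, 0], [0, 0, 0.001, 0, 0, 0], [0, 0, 0.001, 0, 0, 0], [0, 0, 0.001, 0, 0, 0], [0, 0, 0.03, 0, 0, 0], [0, 0, 0.07, 0, 0, 0], [0, 0, 0.1, 0, 0, 0], [0, 0, 0.1, 0, 0, 0]]], fingers=0.35)

```text
time: 7.68
position: [0.5795, 0.2585, 0.182]
ee_rot: [0.738, -0.674, 0.002, -0.005]
wrist_force: [0.6, 0.2, 1.2]
finger_gap: 0.0554
```

```bash
python3 - <<'E'
from h import *
snap(7,box={"side":(210,90,300,180),"top":(130,140,230,220)})
o=arm.get_obs(); print(o["position"],o["wrist_force"],o["finger_gap"])
E
```

```text
[0.57744987 0.25702681 0.17606155] [ 0.03257718  0.11847711 -1.24363755] 0.05526456669977945
```

View pics/side7.png

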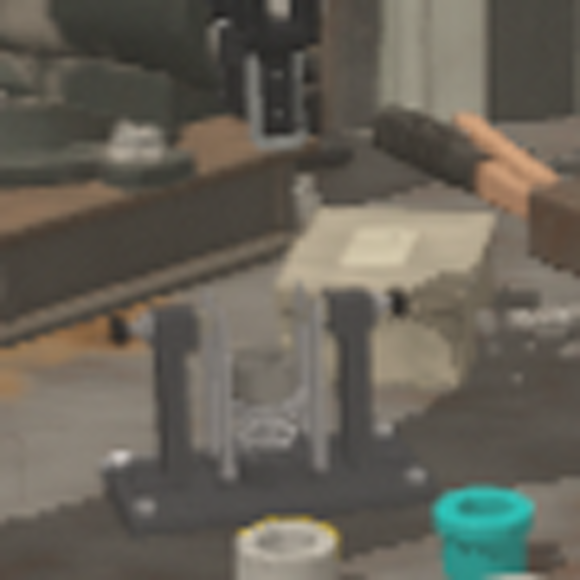

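>>> apply_moves(rows=[[[0.01, -0.03, 0, 0, 0, 0], [0.025, -0.07, 0, 0, 0, 0], [0.04, -0.11, 0, 0, 0, 0], [0.055, -0.15, -0.02, 0, 0, 0], [0.065, -0.18, -0.04, 0, 0, 0], [0.07, -0.193, -0.07, 0, 0, 0], [0.07, -0.193, -0.1, 0, 0, 0], [0.07, -0.193, -0.1, 0, 0, 0], [0.07, -0.193, -0.1, 0, 0, 0], [0.07, -0.193, -0.1, 0, 0, 0], [0.07, -0.193, -0.1, 0, 0, 0]]], fingers=0.1)

```text
time: 8.7
position: [0.6476, 0.0655, 0.0766]
ee_rot: [0.739, -0.673, 0.001, -0.001]
wrist_force: [0.6, -0.9, -0.0]
finger_gap: 0.077
```

```bash
python3 - <<'E'
from h import *
snap(8,names=("side",),box={"side":(240,110,370,230)})
o=arm.get_obs(); print(o["position"],o["wrist_force"],o["finger_gap"])
E
```

```text
[0.64769804 0.06521533 0.07669399] [ 0.15733591 -0.32996862  0.61676522] 0.0770317885316356
```

View pics/side8.png

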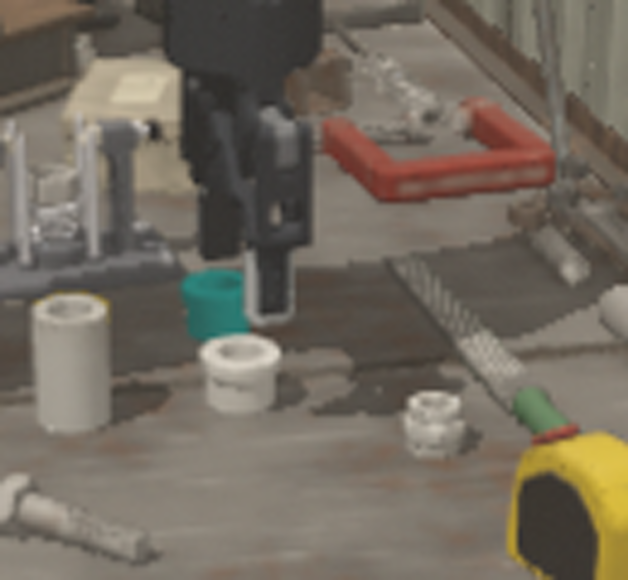

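>>> apply_moves(rows=[[[-0.001, -0.0015, -0.02, 0, 0, 0], [-0.001, -0.0015, -0.035, 0, 0, 0], [-0.001, -0.0015, -0.046, 0, 0, 0], [-0.001, -0.0015, -0.046, 0, 0, 0], [-0.001, -0.0015, -0.046, 0, 0, 0], [-0.001, -0.0015, -0.046, 0, 0, 0], [-0.001, -0.0015, -0.046, 0, 0, 0]]])

```text
time: 9.33
position: [0.6465, 0.0624, 0.0298]
ee_rot: [0.739, -0.674, 0.001, -0.001]
wrist_force: [0.1, 0.5, 0.5]
finger_gap: 0.0769
```

>>> apply_moves(rows=[[[0, 0.001, 0, 0, 0, 0], [0, 0.001, 0, 0, 0, 0], [0, 0.001, 0, 0, 0, 0], [0, 0.001, 0, 0, 0, 0], [0, 0.001, 0, 0, 0, 0], [0, 0.001, 0, 0, 0, 0], [0, 0.001, 0, 0, 0, 0], [0, 0.001, 0, 0, 0, 0], [0, 0.001, 0, 0, 0, 0], [0, 0.001, 0, 0, 0, 0]]], fingers=1, force=90)

```text
time: 10.17
position: [0.6461, 0.0631, 0.0292]
ee_rot: [0.738, -0.674, 0.0, -0.001]
wrist_force: [-1.6, 0.5, 5.1]
finger_gap: 0.0365
```

```bash
python3 - <<'E'
from h import *
snap(9,box={"side":(240,110,370,230),"top":(180,130,260,220)})
o=arm.get_obs(); print(o["position"],o["wrist_force"],o["finger_gap"])
E
```

```text
[0.64615579 0.06311232 0.02917757] [-1.12391485 -0.3090961   5.64319578] 0.036520997208371646
```

View pics/side9.png

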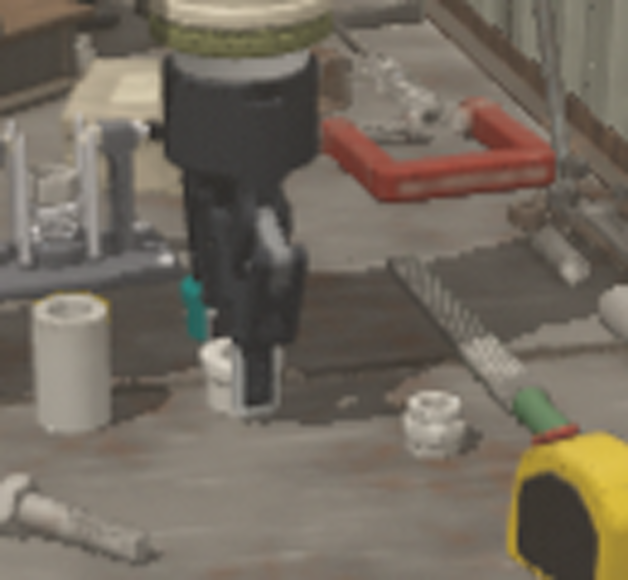

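>>> apply_moves(rows=[[[0, 0, 0.03, 0, 0, 0], [0, 0, 0.07, 0, 0, 0], [0, 0, 0.105, 0, 0, 0], [-0.005, 0.02, 0.115, 0, 0, 0], [-0.015, 0.05, 0.115, 0, 0, 0], [-0.03, 0.085, 0.115, 0, 0, 0], [-0.043, 0.12, 0.115, 0, 0, 0], [-0.055, 0.15, 0.115, 0, 0, 0], [-0.065, 0.175, 0.115, 0, 0, 0], [-0.069, 0.19, 0.115, 0, 0, 0], [-0.069, 0.1935, 0.115, 0, 0, 0], [-0.069, 0.1935, 0.115, 0, 0, 0], [-0.069, 0.1935, 0.115, 0, 0, 0], [-0.069, 0.1935, 0.115, 0, 0, 0], [-0.069, 0.1935, 0.115, 0, 0, 0]]])

```text
time: 11.52
position: [0.5775, 0.2545, 0.143]
ee_rot: [0.738, -0.675, 0.0, 0.0]
wrist_force: [0.1, -0.2, -1.0]
finger_gap: 0.0365
```

```bash
python3 - <<'E'
from h import *
snap(10,box={"side":(215,90,295,160),"top":(130,140,230,220)})
o=arm.get_obs(); print(o["position"],o["wrist_force"],o["finger_gap"])
q=o["ee_rot"];print(np.degrees(2*np.arctan2(q[1],q[0])))
E
```

```text
[0.57723356 0.25514481 0.14317295] [-0.15537455  0.4513834  -2.03478969] 0.03635616898791856
-84.91360326483658
```

View pics/side10.png

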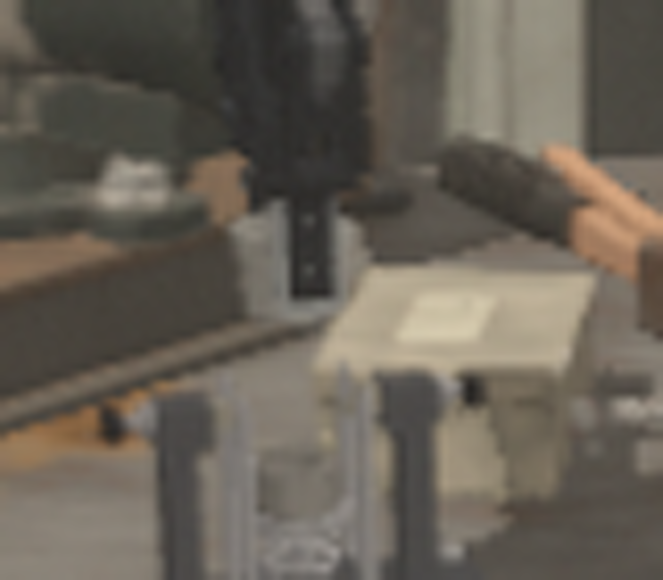

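View pics/top10.png

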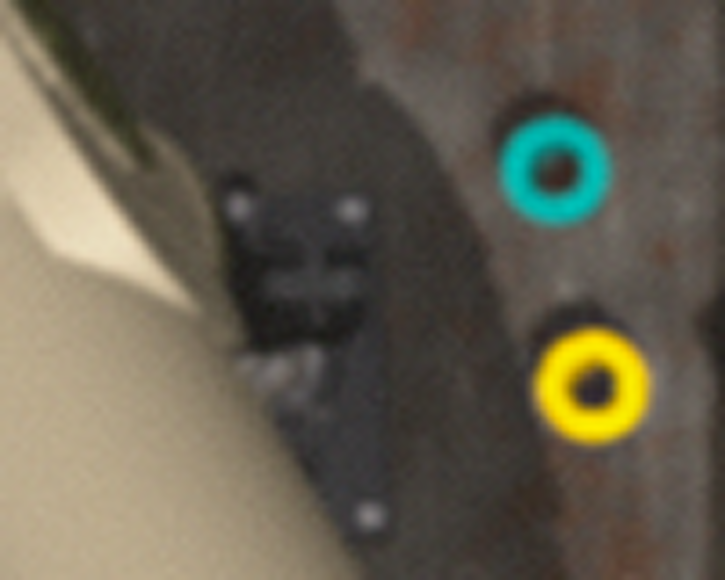

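```bash
python3 - <<'E'
from h import *
S=load("side10")
th=np.linspace(0,2*np.pi,73)
for z,r in((.143-.029+.024,.02),(.143-.029+.01,.0165)):
  for (x,y) in((.5775,.2550),):
    u=proj(S,np.c_[x+r*np.cos(th),y+r*np.sin(th),np.full(73,z)]);print(z,"u range",u[:,0].min().round(2),u[:,0].max().round(2),"v",u[:,1].min().round(1),u[:,1].max().round(1))
img=S["color"].astype(int).sum(2)
for v in range(115,131): print(v,img[v,240:264].tolist())
E
```

```text
0.13799999999999998 u range 242.15 257.13 v 116.4 120.6
0.12399999999999999 u range 243.7 255.99 v 121.8 125.4
115 [258, 318, 313, 314, 284, 203, 240, 297, 327, 226, 147, 146, 151, 149, 195, 239, 159, 163, 154, 159, 157, 158, 165, 183]
116 [256, 309, 279, 316, 376, 364, 365, 345, 346, 272, 146, 184, 223, 150, 196, 299, 341, 265, 190, 196, 199, 207, 215, 226]
117 [215, 226, 286, 382, 397, 378, 365, 363, 349, 285, 145, 160, 175, 145, 196, 317, 406, 383, 295, 215, 221, 224, 232, 237]
118 [195, 186, 231, 319, 370, 395, 379, 348, 347, 285, 152, 153, 146, 152, 191, 313, 399, 380, 316, 227, 230, 236, 239, 240]
119 [186, 191, 213, 277, 336, 346, 340, 329, 347, 282, 148, 148, 152, 152, 192, 307, 391, 378, 317, 230, 233, 228, 232, 237]
120 [192, 193, 210, 264, 326, 331, 329, 320, 348, 283, 148, 159, 156, 152, 194, 312, 386, 372, 365, 324, 237, 238, 237, 239]
121 [198, 196, 203, 237, 300, 330, 339, 341, 350, 322, 148, 155, 152, 158, 179, 287, 386, 383, 378, 328, 237, 238, 243, 247]
122 [199, 202, 198, 219, 282, 320, 333, 342, 350, 336, 146, 182, 227, 150, 190, 305, 382, 376, 371, 408, 445, 415,
[... 310 characters left out ...]
 339, 144, 147, 141, 145, 164, 275, 366, 364, 466, 495, 501, 497, 496, 496]
126 [198, 198, 195, 199, 246, 325, 330, 342, 360, 359, 293, 291, 310, 346, 346, 361, 387, 434, 496, 497, 491, 484, 482, 480]
127 [198, 198, 196, 194, 238, 319, 334, 347, 362, 377, 369, 371, 372, 383, 385, 388, 431, 490, 498, 491, 485, 479, 476, 479]
128 [194, 191, 190, 186, 215, 269, 286, 311, 334, 357, 376, 378, 367, 319, 321, 393, 490, 502, 499, 492, 487, 486, 479, 500]
129 [189, 200, 244, 270, 288, 295, 303, 307, 289, 274, 256, 261, 258, 267, 363, 465, 499, 501, 497, 492, 484, 482, 490, 529]
130 [276, 289, 297, 306, 305, 289, 263, 231, 223, 212, 202, 224, 281, 319, 411, 489, 489, 489, 484, 480, 477, 470, 500, 562]
```

```bash
python3 - <<'E'
from h import *
S=load("side10")
for z in(.09,.08,.07): print(proj(S,[.577,.2565,z]))
img=S["color"].astype(int).sum(2)
for v in range(136,152,2): print(v,img[v,230:272].tolist())
yaw=np.radians(5.1);Rz=np.array([[np.cos(yaw),-np.sin(yaw)],[np.sin(yaw),np.cos(yaw)]])
for x in(-48,-28,28,48): 
  for y in (-6,): 
    q=Rz@np.array([x,y])/1000+[.577,.2565]; print(x,[proj(S,[*q,z]).round(2).tolist() for z in(.087,.07)])
E
```

```text
[[250.08244225 135.49998156]]
[[250.22303878 139.00304674]]
[[250.36258235 142.48188544]]
136 [217, 206, 207, 268, 321, 330, 345, 360, 357, 349, 364, 364, 380, 366, 384, 386, 389, 390, 390, 396, 393, 392, 382, 373, 374, 360, 358, 361, 360, 387, 320, 230, 247, 243, 239, 236, 233, 275, 390, 435, 335, 139]
138 [325, 351, 366, 307, 253, 246, 240, 239, 241, 262, 324, 379, 372, 371, 392, 374, 373, 376, 378, 379, 379, 383, 376, 341, 296, 302, 335, 341, 356, 394, 334, 229, 226, 223, 220, 224, 224, 244, 305, 352, 314, 155]
140 [357, 395, 373, 335, 220, 220, 222, 219, 220, 220, 252, 331, 355, 346, 375, 380, 373, 372, 374, 377, 380, 381, 379, 379, 368, 346, 353, 363, 351, 370, 281, 207, 223, 221, 216, 221, 224, 246, 330, 384, 367, 384]
142 [253, 305, 301, 257, 211, 220, 217, 215, 217, 218, 252, 327, 353, 348, 370, 380, 372, 373, 375, 375, 371, 369, 367, 392, 428, 364, 360, 379, 342, 378, 366, 331, 222, 201, 225, 219, 231, 325, 419, 417, 417, 410]
144 [367, 373, 368, 320, 210, 221, 211, 214, 227, 262, 286, 347, 356, 358, 367, 376, 350, 331, 333, 329, 335, 330, 329, 330, 347, 345, 356, 379, 350, 
[... 186 characters left out ...]
39, 355, 338, 346, 380, 352, 383, 397, 389, 276, 195, 222, 221, 221, 304, 425, 429, 427, 428]
148 [337, 345, 346, 316, 211, 213, 220, 221, 244, 315, 366, 360, 347, 360, 363, 371, 277, 283, 299, 322, 339, 336, 341, 345, 331, 319, 338, 381, 341, 377, 374, 352, 256, 192, 224, 218, 225, 305, 429, 430, 422, 425]
150 [370, 368, 370, 335, 219, 201, 223, 221, 247, 320, 369, 360, 355, 380, 357, 370, 280, 288, 300, 326, 341, 342, 344, 342, 332, 332, 387, 406, 347, 377, 366, 316, 241, 191, 221, 218, 221, 269, 343, 345, 338, 330]
-48 [[[233.13, 138.97]], [[233.47, 144.97]]]
-28 [[[240.44, 138.24]], [[240.74, 144.22]]]
28 [[[260.64, 136.21]], [[260.82, 142.14]]]
48 [[[267.76, 135.5]], [[267.89, 141.41]]]
```

>>> apply_moves(rows=[[[-0.0014, 0.0015, -0.01, 0, 0, 0], [-0.0014, 0.0015, -0.015, 0, 0, 0], [-0.0014, 0.0015, -0.015, 0, 0, 0], [-0.0014, 0.0015, -0.015, 0, 0, 0], [-0.0014, 0.0015, -0.015, 0, 0, 0], [-0.0014, 0.0015, -0.015, 0, 0, 0]]])

```text
time: 12.12
position: [0.5754, 0.2582, 0.1285]
ee_rot: [0.738, -0.674, 0.0, -0.0]
wrist_force: [-0.0, -0.2, -1.4]
finger_gap: 0.0362
```

>>> apply_moves(rows=[[[0, 0, 0, 0, 0, 0], [0, 0, 0, 0, 0, 0], [0, 0, 0, 0, 0, 0]]])

```text
time: 12.37
position: [0.5753, 0.2581, 0.1285]
ee_rot: [0.738, -0.674, 0.0, -0.0]
wrist_force: [-0.3, -0.1, -1.5]
finger_gap: 0.0364
```

>>> apply_moves(rows=[[[0.0006, -0.0015, -0.01, 0, 0, 0], [0.0006, -0.0015, -0.02, 0, 0, 0], [0.0006, -0.0015, -0.025, 0, 0, 0], [0.0006, -0.0015, -0.025, 0, 0, 0], [0.0006, -0.0015, -0.025, 0, 0, 0], [0.0006, -0.0015, -0.025, 0, 0, 0]]])

```text
time: 12.87
position: [0.576, 0.2566, 0.1033]
ee_rot: [0.738, -0.674, 0.0, -0.0]
wrist_force: [0.9, 0.3, -1.4]
finger_gap: 0.0362
```

```bash
python3 - <<'E'
from h import *
snap(11,box={"side":(215,100,295,160),"top":(130,140,230,220)})
o=arm.get_obs(); print(o["position"],o["wrist_force"],o["finger_gap"])
S=load("side11");img=S["color"].astype(int).sum(2)
for v in range(128,140): print(v,img[v,238:264].tolist())
p=o["position"];th=np.linspace(0,2*np.pi,73)
for z in (p[2]-.001,p[2]-.009):
    u=proj(S,np.c_[.577+.02*np.cos(th),.2565+.02*np.sin(th),np.full(73,z)]);print(z,"u range",u[:,0].min().round(2),u[:,0].max().round(2),"v",u[:,1].min().round(1),u[:,1].max().round(1))
E
```

```text
[0.57600407 0.25671399 0.10361937] [ 0.91957465  0.3187711  -2.08093676] 0.03615193126007693
128 [193, 192, 190, 191, 185, 187, 177, 149, 148, 157, 186, 177, 140, 133, 138, 138, 203, 348, 442, 470, 487, 492, 487, 483, 482, 500]
129 [186, 189, 187, 202, 243, 267, 275, 235, 240, 292, 324, 215, 139, 147, 146, 148, 222, 375, 468, 498, 497, 489, 484, 483, 491, 529]
130 [197, 247, 273, 291, 296, 333, 380, 366, 363, 348, 349, 230, 148, 156, 152, 154, 223, 353, 427, 471, 485, 480, 474, 475, 499, 563]
131 [294, 300, 306, 305, 312, 373, 400, 386, 371, 366, 348, 272, 145, 185, 224, 146, 202, 333, 429, 472, 500, 492, 487, 482, 492, 518]
132 [303, 284, 260, 230, 249, 332, 390, 387, 369, 361, 349, 287, 148, 167, 184, 151, 196, 316, 409, 458, 510, 506, 499, 502, 505, 509]
133 [227, 218, 210, 200, 221, 291, 344, 350, 350, 342, 350, 285, 148, 157, 157, 154, 196, 309, 398, 445, 497, 493, 491, 497, 507, 514]
134 [202, 230, 298, 321, 330, 305, 328, 335, 333, 322, 349, 288, 149, 154, 153, 151, 217, 338, 402, 437, 480, 462, 410, 414, 416, 414]
135 [319, 333, 352, 361, 382, 353, 327, 331, 332, 318, 348, 287, 149, 156, 156, 154, 202, 316, 379, 387, 421, 394, 286, 288, 289, 281]
136 [358, 346, 364, 363, 378, 355, 336, 319, 332, 340, 336, 283, 146, 152, 155, 154, 196, 307, 378, 362, 360, 387, 321, 226, 247, 244]
137 [276, 292, 339, 356, 374, 369, 346, 325, 336, 341, 345, 324, 148, 168, 183, 150, 197, 304, 372, 347, 348, 402, 337, 224, 230, 228]
138 [242, 262, 323, 378, 372, 367, 372, 326, 337, 343, 352, 339, 148, 159, 164, 150, 191, 303, 367, 343, 356, 394, 330, 229, 222, 223]
139 [228, 230, 275, 345, 362, 359, 370, 337, 332, 332, 331, 338, 145, 145, 152, 145, 186, 302, 363, 334, 351, 387, 333, 231, 221, 218]
0.10261937253222325 u range 242.51 257.29 v 128.8 133.3
0.09461937253222326 u range 242.64 257.38 v 131.6 136.2
```

View pics/side11.png

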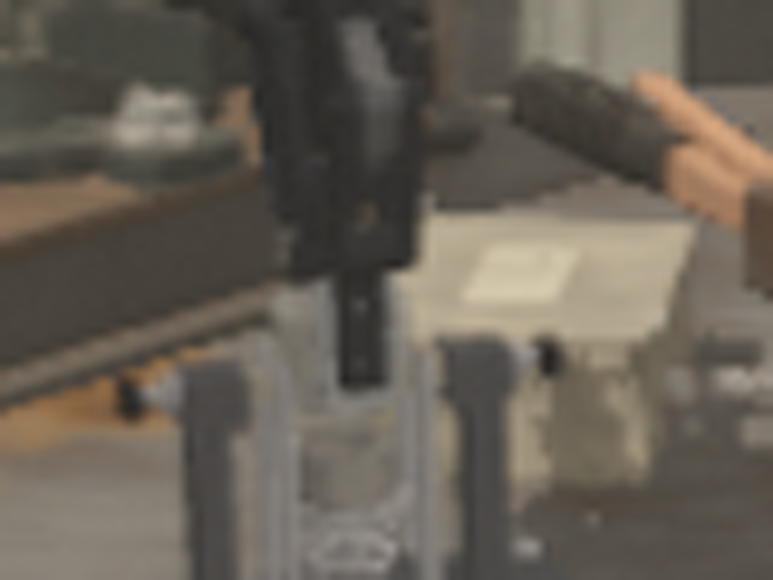

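>>> apply_moves(rows=[[[0, 0, -0.004, 0, 0, 0], [0, 0, -0.007, 0, 0, 0], [0, 0, -0.01, 0, 0, 0], [0, 0, -0.01, 0, 0, 0]]])

```text
time: 13.3
position: [0.5754, 0.2565, 0.0925]
ee_rot: [0.739, -0.674, -0.0, 0.0]
wrist_force: [0.6, 0.3, -1.7]
finger_gap: 0.0361
```

>>> apply_moves(rows=[[[0, 0, -0.003, 0, 0, 0], [0, 0, -0.005, 0, 0, 0], [0, 0, -0.005, 0, 0, 0]]])

```text
time: 13.55
position: [0.5759, 0.2568, 0.0882]
ee_rot: [0.739, -0.674, -0.0, -0.0]
wrist_force: [0.2, 1.4, 1.0]
finger_gap: 0.0361
```

>>> apply_moves(rows=[[[0, 0, -0.002, 0, 0, 0], [0, 0, -0.004, 0, 0, 0], [0, 0, -0.006, 0, 0, 0], [0, 0, -0.007, 0, 0, 0], [0, 0, -0.007, 0, 0, 0]]])

```text
time: 13.97
position: [0.576, 0.2568, 0.0815]
ee_rot: [0.739, -0.674, 0.0, -0.0]
wrist_force: [-0.0, 1.2, 3.8]
finger_gap: 0.036
```

>>> apply_moves(rows=[[[0, 0, -0.002, 0, 0, 0], [0, 0, -0.004, 0, 0, 0], [0, 0, -0.006, 0, 0, 0], [0, 0, -0.008, 0, 0, 0], [0, 0, -0.008, 0, 0, 0], [0, 0, -0.008, 0, 0, 0]]])

```text
time: 14.47
position: [0.5761, 0.2568, 0.0739]
ee_rot: [0.739, -0.674, 0.0, -0.0]
wrist_force: [-1.8, -2.0, 7.1]
finger_gap: 0.0361
```

```bash
python3 - <<'E'
from h import *
snap(12,box={"side":(215,100,295,160),"top":(130,140,230,220)})
o=arm.get_obs(); print(o["position"],o["wrist_force"],o["ft_torque"],o["finger_gap"])
E
```

```text
[0.57603434 0.25679317 0.073983  ] [-1.41636728 -0.75317012  7.69358079] [-0.1814583   0.39736656  0.03341617] 0.036172922505134965
```

View pics/side12.png

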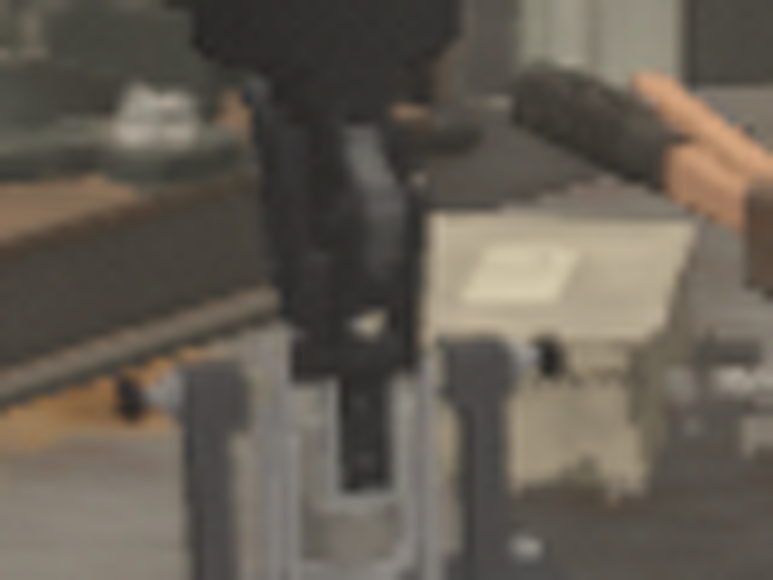

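>>> apply_moves(rows=[[[0, 0, -0.001, 0, 0, 0], [0, 0, -0.0015, 0, 0, 0], [0, 0, -0.0015, 0, 0, 0], [0, 0, -0.0015, 0, 0, 0]]])

```text
time: 14.9
position: [0.5761, 0.2568, 0.0726]
ee_rot: [0.738, -0.674, 0.0, -0.0]
wrist_force: [-2.7, -0.4, 9.0]
finger_gap: 0.0362
```

>>> apply_moves(rows=[[[0, 0, 0, 0, 0, 0], [0, 0, 0, 0, 0, 0], [0, 0, 0, 0, 0, 0], [0, 0, 0, 0, 0, 0], [0, 0, 0, 0, 0, 0], [0, 0, 0, 0, 0, 0]]], fingers=0.35)

```text
time: 15.4
position: [0.5757, 0.2565, 0.0715]
ee_rot: [0.738, -0.674, -0.0, 0.0]
wrist_force: [0.3, -0.2, 0.4]
finger_gap: 0.0558
```

>>> apply_moves(rows=[[[0, 0, 0.03, 0, 0, 0], [0, 0, 0.07, 0, 0, 0], [0, 0, 0.11, 0, 0, 0], [0, -0.04, 0.11, 0, 0, 0], [0, -0.08, 0.11, 0, 0, 0], [0, -0.12, 0.11, 0, 0, 0], [0, -0.16, 0.11, 0, 0, 0], [0, -0.19, 0.11, 0, 0, 0], [0, -0.2, 0.11, 0, 0, 0], [0, -0.2, 0.11, 0, 0, 0]]])

```text
time: 16.23
position: [0.5761, 0.0519, 0.1817]
ee_rot: [0.736, -0.677, 0.001, 0.001]
wrist_force: [-0.4, 0.5, 0.1]
finger_gap: 0.0559
```

```bash
python3 - <<'E'
from h import *
snap(13,box={"side":(215,100,295,160),"top":(135,155,205,220)})
o=arm.get_obs(); print(o["position"],o["wrist_force"],o["ft_torque"],o["finger_gap"])
P=cloud(load("top13"));q=P[(abs(P[...,0]-.577)<.012)&(abs(P[...,1]-.2565)<.02)];print(np.nanpercentile(q[:,2],[50,80,90]),len(q))
E
```

```text
[0.57577852 0.05737401 0.18185727] [-0.87568762  0.8825985  -0.48361781] [ 0.00240733 -0.04132497 -0.00971133] 0.05584872708790339
[0.07186923 0.07744172 0.07962043] 160
```

View pics/side13.png

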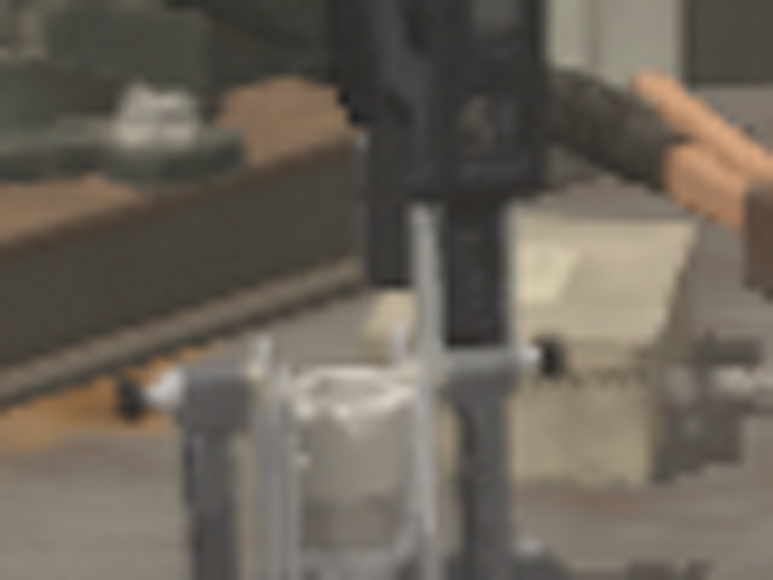

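View pics/top13.png

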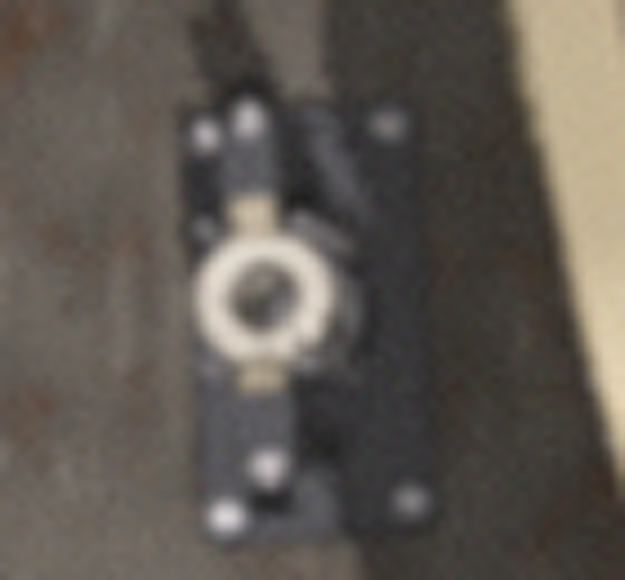

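```bash
python3 - <<'E'
from h import *
for n in("top13","side13"):
    c=load(n);P=cloud(c)
    if n=="top13":
        cu=np.array([135+264/8.93,155+298/8.93]);print(cu)
        h,w=P.shape[:2];vv,uu=np.mgrid[:h,:w];r=np.hypot(uu-cu[0],vv-cu[1]);m=(r>3.5)&(r<6)
        print("flange z",np.nanmedian(P[m][:,2]),P[m][:,2].std()/np.sqrt(m.sum()),m.sum()); print(onplane(c,[cu],.076),onplane(c,[cu],.0895))
        hm=(P[...,0]>.605)&(P[...,0]<.625)&(abs(P[...,1]-.259)<.006);print("housing z",np.nanmedian(P[hm][:,2]))
    else:
        for v in range(136,146): print(v,(P[v,246:258,2]*1000).round(0))
    print([proj(c,[.577,.2565,z]).round(1).tolist() for z in(.0895,.076)])
E
```

```text
[164.56326988 188.37066069]
flange z 0.07685943774772497 0.0008158880978212611 77
[[0.57565888 0.254895   0.076     ]] [[0.57426675 0.25186237 0.0895    ]]
housing z 0.08602261996377858
[[[162.8, 187.3]], [[164.0, 187.9]]]
136 [ 1.  1.  2.  3.  2.  1. -0. 43. 43. 44. 82. 82.]
137 [ 1.  1.  2.  1.  1.  2.  1. 39. 39. 42. 79. 81.]
138 [ 3. 77. 78. 79. 78. 78. 77. 78. 78. 78. 79. 81.]
139 [77. 78. 77. nan 77. 77. 77. 77. 77. 78. 78. 80.]
140 [77. 75. 73. 74. 73. 73. 74. 74. 75. 79. 78. 77.]
141 [78. 78. 78. 78. 69. 77. 78. 78. 79. 78. 79. 75.]
142 [77. 76. 76. 77. 78. 76. 77. 78. 77. 75. 75. 73.]
143 [74. 74. 74. 75. 77. 76. 76. 74. 73. 73. 73. 70.]
144 [71. 71. 72. 71. 74. 73. 71. 72. 71. 70. 67. 60.]
145 [67. 68. 68. 68. 68. 69. 67. 69. 66. 66. 64. 56.]
[[[250.1, 135.7]], [[250.3, 140.4]]]
```

>>> apply_moves(rows=[[[-0.0146, 0.003, -0.02, 0, 0, 0], [-0.0146, 0.003, -0.05, 0, 0, 0], [-0.0146, 0.003, -0.07, 0, 0, 0], [-0.0146, 0.003, -0.07, 0, 0, 0], [-0.0146, 0.003, -0.07, 0, 0, 0], [-0.0146, 0.003, -0.07, 0, 0, 0]]], fingers=0.28)

```text
time: 16.83
position: [0.562, 0.0614, 0.1131]
ee_rot: [0.739, -0.673, 0.0, -0.001]
wrist_force: [-0.7, 0.5, 0.0]
finger_gap: 0.0615
```

>>> apply_moves(rows=[[[-0.0008, 0, -0.03, 0, 0, 0], [-0.0008, 0, -0.05, 0, 0, 0], [-0.0008, 0, -0.061, 0, 0, 0], [-0.0008, 0, -0.061, 0, 0, 0], [-0.0008, 0, -0.061, 0, 0, 0]]])

```text
time: 17.25
position: [0.561, 0.06, 0.0518]
ee_rot: [0.739, -0.674, 0.0, -0.0]
wrist_force: [0.8, 0.8, 1.3]
finger_gap: 0.0614
```

>>> apply_moves(rows=[[[0, 0, 0, 0, 0, 0], [0, 0, 0, 0, 0, 0], [0, 0, 0, 0, 0, 0], [0, 0, 0, 0, 0, 0], [0, 0, 0, 0, 0, 0], [0, 0, 0, 0, 0, 0], [0, 0, 0, 0, 0, 0], [0, 0, 0, 0, 0, 0]]], fingers=1, force=60)

```text
time: 17.92
position: [0.5617, 0.06, 0.0528]
ee_rot: [0.739, -0.674, 0.001, -0.001]
wrist_force: [-0.7, 0.7, 4.7]
finger_gap: 0.0356
```

```bash
python3 - <<'E'
from h import *
snap(14,names=("side",),box={"side":(200,90,330,210)})
o=arm.get_obs(); print(o["position"],o["wrist_force"],o["ft_torque"],o["finger_gap"])
E
```

```text
[0.56174174 0.05998643 0.05277641] [-0.01215966  0.72553636  5.29766075] [ 0.04181522  0.15889214 -0.03893733] 0.03556794459741625
```

View pics/side14.png

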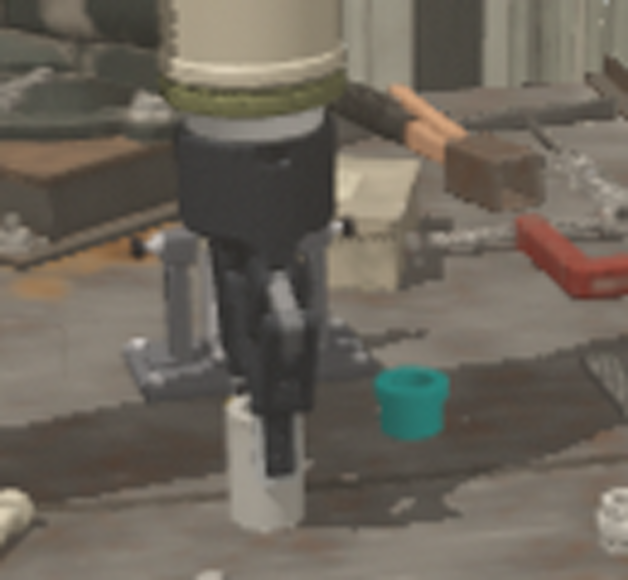

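>>> apply_moves(rows=[[[0, 0, 0.03, 0, 0, 0], [0, 0, 0.06, 0, 0, 0], [0, -0.02, 0.07, 0, 0, 0], [0.01, -0.055, 0.07, 0, 0, 0], [0.015, -0.09, 0.07, 0, 0, 0], [0.02, -0.125, 0.07, 0, 0, 0], [0.03, -0.16, 0.07, 0, 0, 0], [0.035, -0.195, 0.07, 0, 0, 0], [0.04, -0.23, 0.07, 0, 0, 0], [0.05, -0.265, 0.07, 0, 0, 0], [0.055, -0.3, 0.07, 0, 0, 0], [0.06, -0.325, 0.07, 0, 0, 0], [0.0645, -0.34, 0.07, 0, 0, 0], [0.0645, -0.344, 0.07, 0, 0, 0], [0.0645, -0.344, 0.07, 0, 0, 0], [0.0645, -0.344, 0.07, 0, 0, 0], [0.0645, -0.344, 0.07, 0, 0, 0]]])

```text
time: 19.38
position: [0.6252, -0.2823, 0.1209]
ee_rot: [0.739, -0.673, -0.0, -0.0]
wrist_force: [0.9, 0.5, -3.3]
finger_gap: 0.0355
```

```bash
python3 - <<'E'
from h import *
snap(15,box={"side":(200,200,400,330),"top":(240,130,400,250)})
o=arm.get_obs(); print(o["position"],o["wrist_force"],o["ft_torque"],o["finger_gap"])
c=load("side15");print("collar centre px", proj(c,[[.626,-.2842,.015],[.626,-.2842,.06]]))
E
```

```text
[ 0.62525136 -0.28256282  0.12105865] [-0.11461135  0.30768352 -3.46546653] [ 0.00405252 -0.03585645 -0.02216967] 0.03528989904453837
collar centre px [[318.85250397 272.21658658]
 [319.49373256 249.88972776]]
```

View pics/side15.png

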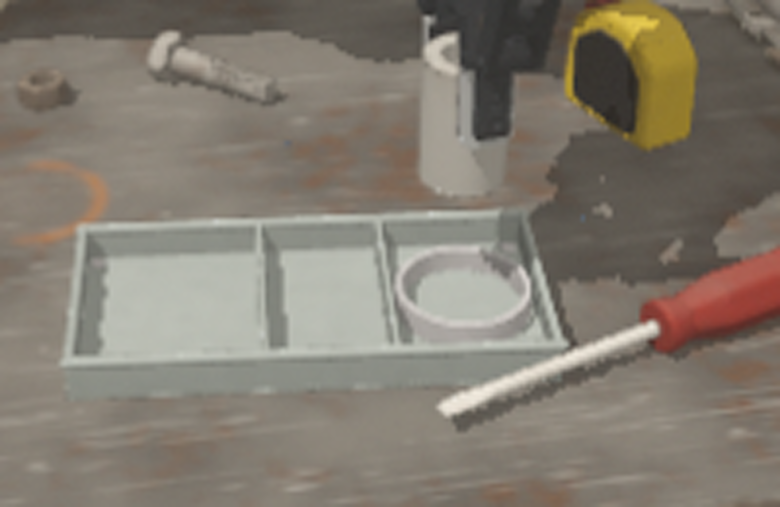

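View pics/top15.png

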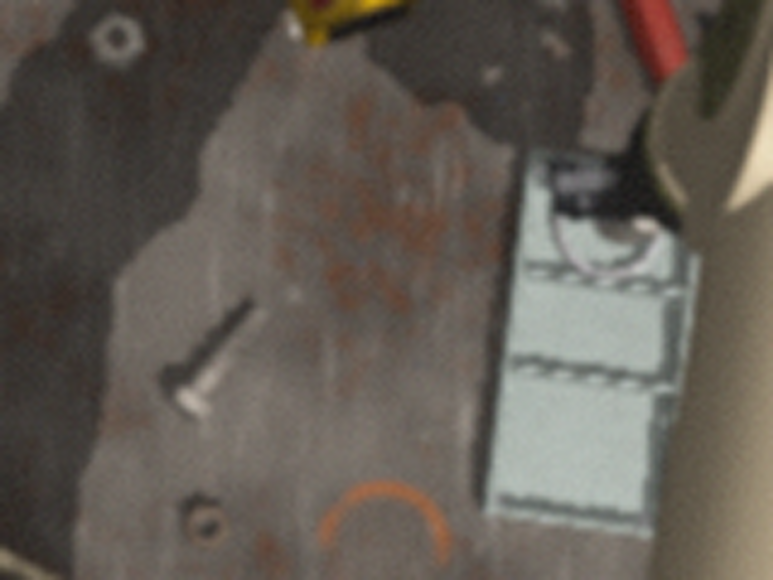

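```bash
python3 - <<'E'
from h import *
c=load("side15")
f=lambda x,y:((x+.5)/3.9-.5+200,(y+.5)/3.9-.5+200)
print(onplane(c,[f(464,291)],.015))
print(onplane(c,[f(80,226),f(526,212),f(566,346),f(66,360)],.018).round(4), onplane(c,[f(80,226),f(526,212),f(566,346),f(66,360)],.018).mean(0))
print("bolt ends",onplane(c,[f(163,55),f(275,90)],.01)); print("nut",onplane(c,[f(43,82)],.013))
E
```

```text
[[ 0.62406644 -0.28974648  0.015     ]]
[[ 0.4616 -0.2115  0.018 ]
 [ 0.6672 -0.2396  0.018 ]
 [ 0.6543 -0.3383  0.018 ]
 [ 0.4498 -0.3089  0.018 ]] [ 0.55821433 -0.27455241  0.018     ]
bolt ends [[ 0.51841247 -0.03724301  0.01      ]
 [ 0.57350202 -0.08893129  0.01      ]]
nut [[ 0.45071853 -0.06062456  0.013     ]]
```

>>> apply_moves(rows=[[[0.0008, -0.0025, -0.03, 0, 0, 0], [0.0008, -0.0025, -0.045, 0, 0, 0], [0.0008, -0.0025, -0.05, 0, 0, 0], [0.0008, -0.0025, -0.055, 0, 0, 0], [0.0008, -0.0025, -0.06, 0, 0, 0], [0.0008, -0.0025, -0.063, 0, 0, 0], [0.0008, -0.0025, -0.063, 0, 0, 0], [0.0008, -0.0025, -0.063, 0, 0, 0]]])

```text
time: 20.15
position: [0.6261, -0.287, 0.0585]
ee_rot: [0.738, -0.674, 0.0, -0.0]
wrist_force: [0.5, 0.4, -3.1]
finger_gap: 0.0353
```

>>> apply_moves(rows=[[[0, 0.001, -0.001, 0, 0, 0], [0, 0.001, -0.002, 0, 0, 0], [0, 0.001, -0.003, 0, 0, 0], [0, 0.001, -0.003, 0, 0, 0]]])

```text
time: 20.48
position: [0.6262, -0.2859, 0.0559]
ee_rot: [0.739, -0.674, 0.001, -0.0]
wrist_force: [-2.6, 1.9, 3.4]
finger_gap: 0.0355
```

```bash
python3 - <<'E'
from h import *
snap(16,names=("side",),box={"side":(240,200,400,320)})
o=arm.get_obs(); print(o["position"],o["wrist_force"],o["ft_torque"],o["finger_gap"])
E
```

```text
[ 0.62620066 -0.28583918  0.05583872] [-1.25378292  2.14517939  3.6459799 ] [0.32704196 0.46395522 0.03227363] 0.03529085320696755
```

View pics/side16.png

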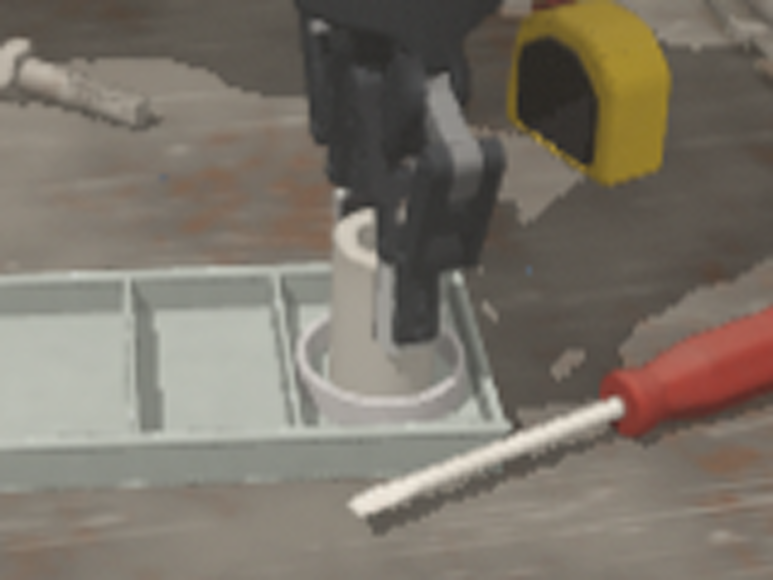

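>>> apply_moves(rows=[[[0, 0, 0, 0, 0, 0], [0, 0, 0, 0, 0, 0], [0, 0, 0, 0, 0, 0], [0, 0, 0, 0, 0, 0], [0, 0, 0.03, 0, 0, 0], [0, 0, 0.07, 0, 0, 0], [0, 0, 0.09, 0, 0, 0], [-0.04, 0.05, 0.09, 0, 0, 0], [-0.05, 0.08, 0.09, 0, 0, 0], [-0.05, 0.08, 0.09, 0, 0, 0]]], fingers=0.3)

```text
time: 21.37
position: [0.574, -0.1997, 0.1449]
ee_rot: [0.74, -0.672, -0.001, -0.001]
wrist_force: [1.6, 1.7, -1.2]
finger_gap: 0.0605
```

```bash
python3 - <<'E'
from h import *
snap(17,box={"side":(200,180,400,330),"top":(240,130,400,250)})
ims=[]
for n,u,v in(("side1",211,222),("side17",211,222),("top17",283,238)):
    c=load(n)["color"][v-10:v+10,u-10:u+10,::-1];c=cv2.normalize(c,None,0,255,cv2.NORM_MINMAX);ims.append(cv2.resize(c,(260,260),interpolation=cv2.INTER_LANCZOS4))
cv2.imwrite("pics/n3.png",np.hstack(ims))
o=arm.get_obs(); print(o["position"],o["wrist_force"],o["finger_gap"])
for n in("side17","top17"):
    c=load(n);im=c["color"].astype(float);ch=im[...,0]-im[...,2]
    for r0 in(.009,.01):
        X,Y,r,th,e,w=radial(c,ch,.451,-.0598,.013,r0,.018);h=np.sum(((e-r)*np.exp(-6j*th))[w])/w.sum()*2;print(n,np.round([X,Y,r],4),w.sum(),abs(h)*1e3,np.degrees(np.angle(h))/6%60)
E
```

```text
[ 0.57521662 -0.20191336  0.14524322] [-0.11833826 -0.61765138 -0.35199374] 0.06008987974861727
side17 [ 0.4496 -0.0573  0.0126] 51 0.24442835700389073 51.85220274160055
side17 [ 0.4496 -0.0575  0.0127] 52 0.23115289324051633 52.8263294303745
top17 [ 0.4509 -0.0598  0.0126] 64 0.4556553231409862 59.57803362262937
top17 [ 0.4508 -0.0597  0.0127] 70 0.5802718017608359 0.5739761361419601
```

View pics/n3.png

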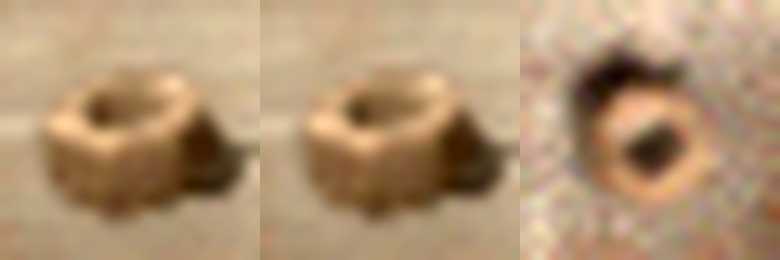

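View pics/side17.png

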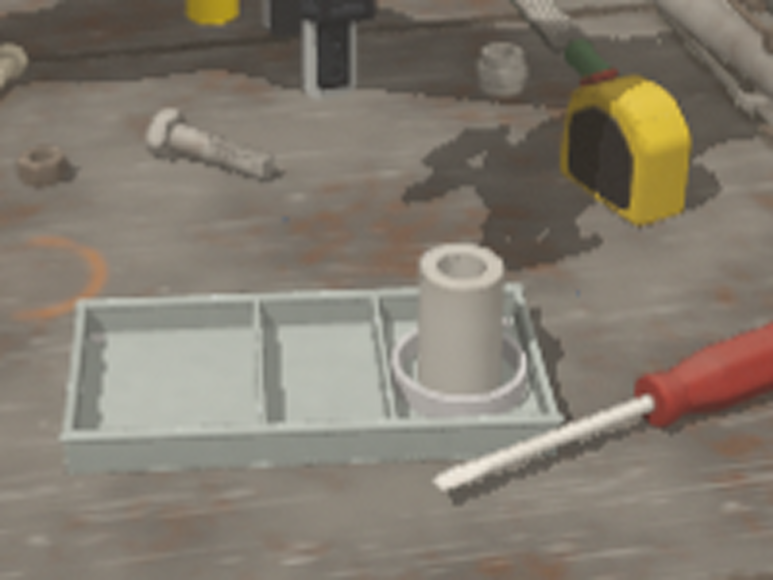

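>>> apply_moves(rows=[[[-0.03, 0.03, 0, 0, 0, 0.1], [-0.055, 0.06, 0, 0, 0, 0.2], [-0.085, 0.09, 0, 0, 0, 0.3], [-0.11, 0.12, -0.02, 0, 0, 0.343], [-0.124, 0.142, -0.04, 0, 0, 0.343], [-0.124, 0.142, -0.07, 0, 0, 0.343], [-0.124, 0.142, -0.085, 0, 0, 0.343], [-0.124, 0.142, -0.085, 0, 0, 0.343], [-0.124, 0.142, -0.085, 0, 0, 0.343], [-0.124, 0.142, -0.085, 0, 0, 0.343], [-0.124, 0.142, -0.085, 0, 0, 0.343]]])

```text
time: 22.38
position: [0.4531, -0.0645, 0.061]
ee_rot: [0.842, -0.539, 0.001, -0.001]
wrist_force: [0.4, -0.3, -0.3]
finger_gap: 0.0595
```

>>> apply_moves(rows=[[[-0.002, 0.0045, -0.01, 0, 0, 0], [-0.002, 0.0045, -0.02, 0, 0, 0], [-0.002, 0.0045, -0.034, 0, 0, 0], [-0.002, 0.0045, -0.034, 0, 0, 0], [-0.002, 0.0045, -0.034, 0, 0, 0], [-0.002, 0.0045, -0.034, 0, 0, 0]]])

```text
time: 22.88
position: [0.4497, -0.0593, 0.0258]
ee_rot: [0.843, -0.538, -0.0, -0.0]
wrist_force: [0.9, 0.2, 0.3]
finger_gap: 0.0592
```

```bash
python3 - <<'E'
from h import *
snap(18,names=("side",),box={"side":(160,150,270,250)})
o=arm.get_obs(); print(o["position"],o["wrist_force"],o["finger_gap"])
E
```

```text
[ 0.45004157 -0.0593841   0.02612017] [ 0.65196487 -0.59739839  0.69638961] 0.060072260037870286
```

View pics/side18.png

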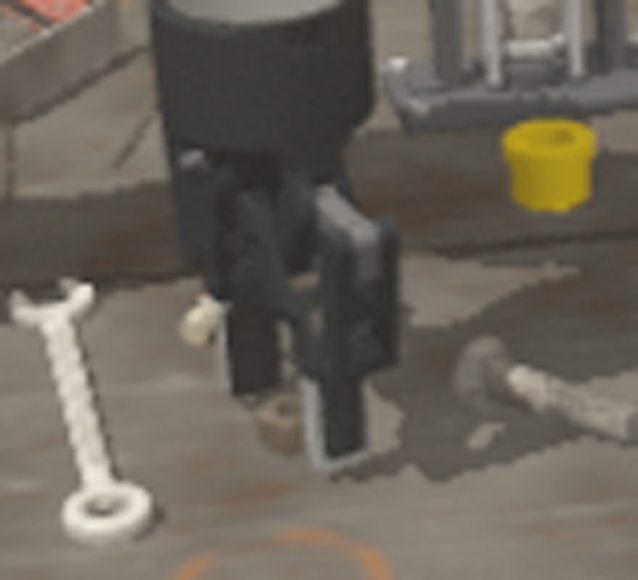

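>>> apply_moves(rows=[[[0.0005, -0.0005, 0.0015, 0, 0, 0], [0.0005, -0.0005, 0.0015, 0, 0, 0], [0.0005, -0.0005, 0.0015, 0, 0, 0], [0.0005, -0.0005, 0.0015, 0, 0, 0], [0.0005, -0.0005, 0.0015, 0, 0, 0], [0.0005, -0.0005, 0.0015, 0, 0, 0], [0.0005, -0.0005, 0.0015, 0, 0, 0], [0.0005, -0.0005, 0.0015, 0, 0, 0], [0.0005, -0.0005, 0.0015, 0, 0, 0], [0.0005, -0.0005, 0.0015, 0, 0, 0]]], fingers=1, force=50)

```text
time: 23.77
position: [0.4508, -0.0601, 0.0281]
ee_rot: [0.843, -0.538, 0.001, -0.0]
wrist_force: [-3.0, 1.0, 7.2]
finger_gap: 0.0227
```

>>> apply_moves(rows=[[[0, 0, 0.03, 0, 0, 0], [0, 0, 0.06, 0, 0, 0], [0, 0, 0.08, 0, 0, 0], [0, 0, 0.08, 0, 0, 0]]])

```text
time: 24.1
position: [0.4529, -0.0601, 0.1116]
ee_rot: [0.843, -0.538, 0.003, -0.001]
wrist_force: [1.2, 0.8, -0.9]
finger_gap: 0.0225
```

```bash
python3 - <<'E'
from h import *
snap(19,names=("side",),box={"side":(160,130,270,230)})
o=arm.get_obs(); print(o["position"],o["wrist_force"],o["finger_gap"])
E
```

```text
[ 0.45189698 -0.0602208   0.1095851 ] [-0.00813804 -0.39313827 -1.53046387] 0.022629299133886296
```

View pics/side19.png

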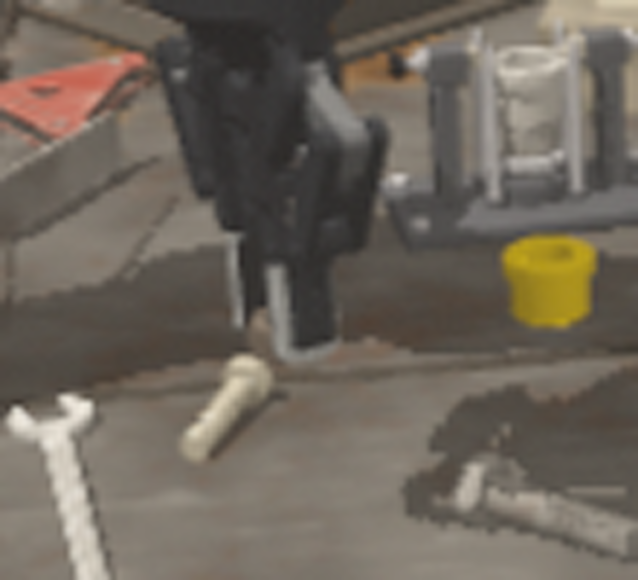

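>>> apply_moves(rows=[[[0.015, -0.03, 0, 0, 0, -0.1], [0.03, -0.06, 0, 0, 0, -0.2], [0.045, -0.09, 0, 0, 0, -0.3], [0.065, -0.12, 0, 0, 0, -0.4], [0.08, -0.15, 0, 0, 0, -0.5], [0.095, -0.18, 0, 0, 0, -0.5585], [0.11, -0.205, 0, 0, 0, -0.5585], [0.1145, -0.2164, 0, 0, 0, -0.5585], [0.1145, -0.2164, 0, 0, 0, -0.5585], [0.1145, -0.2164, -0.03, 0, 0, -0.5585], [0.1145, -0.2164, -0.05, 0, 0, -0.5585], [0.1145, -0.2164, -0.05, 0, 0, -0.5585], [0.1145, -0.2164, -0.05, 0, 0, -0.5585]]])

```text
time: 25.23
position: [0.5633, -0.2748, 0.0557]
ee_rot: [-0.662, 0.749, 0.002, -0.001]
wrist_force: [-0.1, 0.0, 0.6]
finger_gap: 0.0225
```

```bash
python3 - <<'E'
from h import *
snap(20,names=("side",),box={"side":(200,180,360,300)})
o=arm.get_obs(); print(o["position"],o["wrist_force"],o["finger_gap"])
E
```

```text
[ 0.56452096 -0.2754105   0.05732766] [ 0.25745815 -0.41053635  0.29707483] 0.0226414847431988
```

View pics/side20.png

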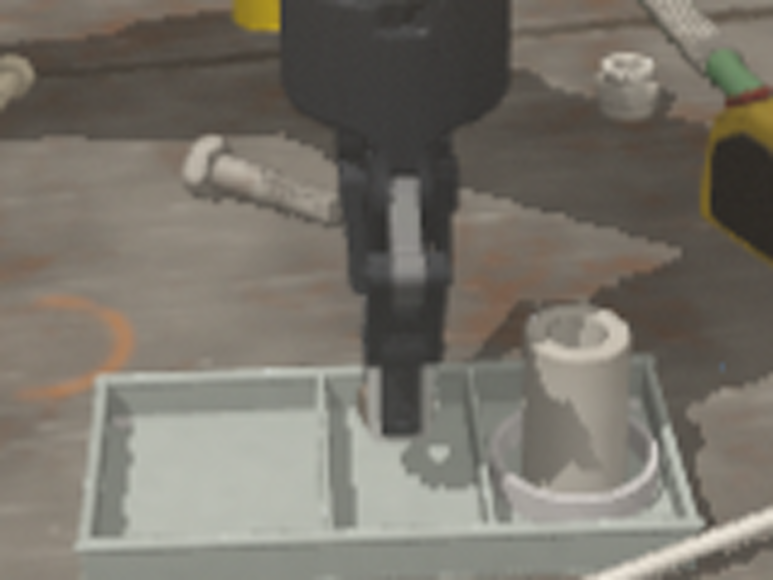

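>>> apply_moves(rows=[[[0.001, -0.001, -0.01, 0, 0, 0], [0.001, -0.001, -0.018, 0, 0, 0], [0.001, -0.001, -0.024, 0, 0, 0], [0.001, -0.001, -0.026, 0, 0, 0], [0.001, -0.001, -0.026, 0, 0, 0]]])

```text
time: 25.7
position: [0.5656, -0.2773, 0.0313]
ee_rot: [-0.662, 0.75, 0.0, -0.0]
wrist_force: [0.5, -0.6, 0.0]
finger_gap: 0.0225
```

>>> apply_moves(rows=[[[0, 0, -0.001, 0, 0, 0], [0, 0, -0.001, 0, 0, 0], [0, 0, -0.001, 0, 0, 0]]])

```text
time: 25.95
position: [0.5657, -0.2773, 0.0312]
ee_rot: [-0.662, 0.75, -0.0, -0.0]
wrist_force: [-5.1, 1.9, 8.7]
finger_gap: 0.0224
```

>>> apply_moves(rows=[[[0, 0, 0, 0, 0, 0], [0, 0, 0, 0, 0, 0], [0, 0, 0, 0, 0, 0], [0, 0, 0, 0, 0, 0], [0, 0, 0.03, 0, 0, 0], [0, 0, 0.07, 0, 0, 0], [0, 0, 0.1, 0, 0, 0], [-0.02, 0.04, 0.1, 0, 0, 0], [-0.02, 0.08, 0.1, 0, 0, 0], [-0.02, 0.12, 0.1, 0, 0, 0], [-0.02, 0.15, 0.1, 0, 0, 0], [-0.02, 0.15, 0.1, 0, 0, 0]]], fingers=0.4)

```text
time: 26.95
position: [0.5463, -0.1183, 0.1308]
ee_rot: [-0.666, 0.746, 0.001, 0.002]
wrist_force: [0.8, 1.0, 0.9]
finger_gap: 0.0512
```

```bash
python3 - <<'E'
from h import *
snap(21,box={"side":(180,180,360,310),"top":(250,140,400,250)})
o=arm.get_obs(); print(o["position"],o["wrist_force"],o["finger_gap"])
E
```

```text
[ 0.54595633 -0.12560556  0.13048065] [-0.1038056  -2.04695519 -0.09796453] 0.051242299425462164
```

View pics/side21.png

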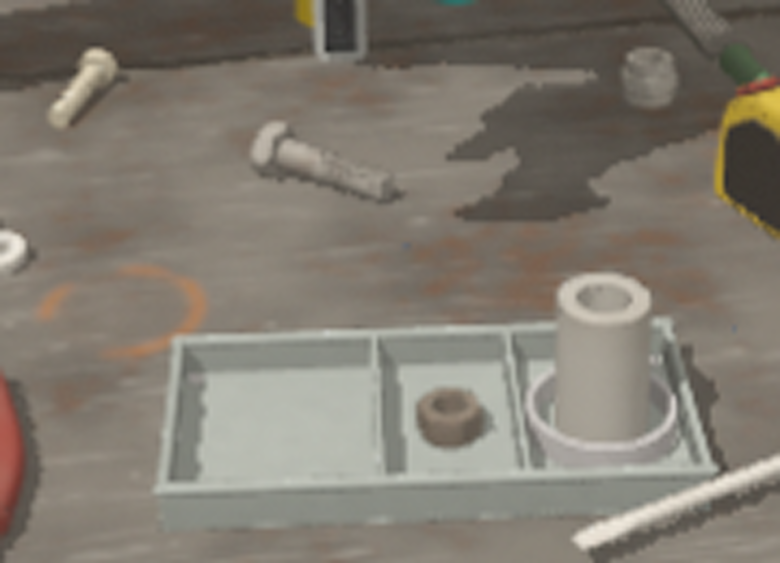

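View pics/top21.png

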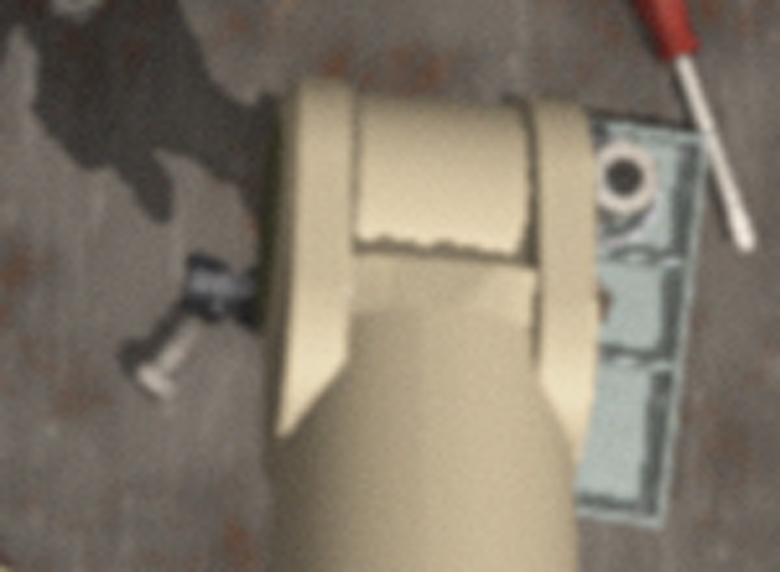

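```bash
python3 - <<'E'
from h import *
T=load("top0");S=load("side21")
f=lambda x,y,k,o:((x+.5)/k-.5+o[0],(y+.5)/k-.5+o[1])
# top: shank axis points (z~.013): near head, near tip ; tip end ; head centre
P=onplane(T,[f(140,290,10.667,(267,186))],.013); Q=onplane(T,[f(168,250,10.667,(267,186)),f(290,93,10.667,(267,186))],.01)
print("T",P,Q); d=Q[0]-Q[1];print(np.degrees(np.arctan2(d[1],d[0])),np.linalg.norm(P[0]-Q[1]))
k=780/180
P=onplane(S,[f(270,147,k,(180,180)),f(392,185,k,(180,180)),f(300,155,k,(180,180))],.012);print("S",P);d=P[0]-P[1];print(np.degrees(np.arctan2(d[1],d[0])),np.linalg.norm(d))
# range-based shank centroid in top21/top17
for n in("top17",):
    c=load(n);C=cloud(c);m=(C[...,2]>.006)&(abs(C[...,0]-.5413)<.05)&(abs(C[...,1]+.0647)<.05)
    q=C[m][:,:2];mu,ev=cv2.PCACompute(q.astype(np.float32),None)[:2];t=(q-mu)@ev[0];print("range",mu,np.degrees(np.arctan2(ev[0][1],ev[0][0])),np.percentile(t,[1,99]),m.sum())
E
```

```text
T [[ 0.52068732 -0.05070207  0.013     ]] [[ 0.53127877 -0.05785277  0.01      ]
 [ 0.57241449 -0.08874928  0.01      ]]
143.09025635052268 0.06428289974217238
S [[ 0.51927255 -0.0403151   0.012     ]
 [ 0.57310424 -0.09075146  0.012     ]
 [ 0.53307716 -0.05170252  0.012     ]]
136.86508628599094 0.07376772655621583
range [[ 0.5416053  -0.06513862]] -36.53134 [-0.03855713  0.04205318] 180
```

```bash
python3 - <<'E'
from h import *
c=load("top17");C=cloud(c)
m=((C[...,2]>.006)*255).astype(np.uint8)
u0,v0,u1,v1=265,184,307,222;k=14
a=cv2.resize(c["color"][v0:v1,u0:u1,::-1],None,fx=k*.66,fy=k*.66,interpolation=cv2.INTER_CUBIC)
a=cv2.convertScaleAbs(a,alpha=1.5)
b=cv2.resize(m[v0:v1,u0:u1],(a.shape[1],a.shape[0]),interpolation=cv2.INTER_NEAREST)
cs,_=cv2.findContours(b,cv2.RETR_EXTERNAL,cv2.CHAIN_APPROX_NONE)
d=a.copy();cv2.drawContours(d,cs,-1,(0,255,0),1)
for z,col in((.01,(0,0,255)),):
    pass
cv2.imwrite("pics/bolt.png",np.hstack([a,d]))
E
```

```text
(no output)
```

View pics/bolt.png

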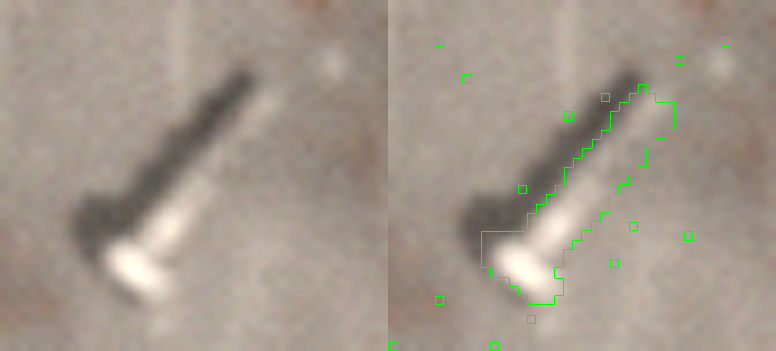

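```bash
python3 - <<'E'
from h import *
T=load("top17");f=lambda x,y:((x+.5)/9.24-.5+265,(y+.5)/9.24-.5+184)
Q=onplane(T,[f(268,100),f(157,237),f(135,266)],.012);print(Q)
d=Q[1]-Q[0];a=np.arctan2(d[1],d[0]);print(np.degrees(a))
tip=Q[0];print("grasp",tip+.027*np.array([np.cos(a),np.sin(a),0]), "len",np.linalg.norm(Q[2]-Q[0]))
C=cloud(T);m=(C[...,2]>.006)&(abs(C[...,0]-.5413)<.05)&(abs(C[...,1]+.0647)<.05);q=C[m]
# exclude head, PCA on shank
ax=np.array([np.cos(a),np.sin(a)]);t=(q[:,:2]-tip[:2])@ax;s=q[(t<.05)];mu,ev=cv2.PCACompute(s[:,:2].astype(np.float32),None)[:2];print(mu,np.degrees(np.arctan2(ev[0][1],ev[0][0])),np.percentile(t,[1,99]),np.median(s[:,2]))
E
```

```text
[[ 0.57190878 -0.08814321  0.012     ]
 [ 0.53051425 -0.0557261   0.012     ]
 [ 0.52178805 -0.04933278  0.012     ]]
141.93460151708
grasp [ 0.55065148 -0.07149608  0.012     ] len 0.06339036148257016
[[ 0.55249506 -0.07350679]] -32.35419 [-0.00408508  0.07644968] 0.014781727857478888
```

>>> apply_moves(rows=[[[0.0055, 0.02, 0, 0, 0, -0.1], [0.0055, 0.04, 0, 0, 0, -0.2], [0.0055, 0.054, -0.02, 0, 0, -0.3], [0.0055, 0.054, -0.04, 0, 0, -0.4], [0.0055, 0.054, -0.06, 0, 0, -0.5], [0.0055, 0.054, -0.07, 0, 0, -0.579], [0.0055, 0.054, -0.07, 0, 0, -0.579], [0.0055, 0.054, -0.07, 0, 0, -0.579], [0.0055, 0.054, -0.07, 0, 0, -0.579]]])

```text
time: 27.8
position: [0.5519, -0.0744, 0.061]
ee_rot: [-0.421, 0.907, -0.0, 0.0]
wrist_force: [-0.2, -0.5, 0.6]
finger_gap: 0.0513
```

```bash
python3 - <<'E'
from h import *
snap(22,names=("side",),box={"side":(200,150,320,250)})
o=arm.get_obs(); print(o["position"],o["wrist_force"],o["finger_gap"],o["qpos"]);q=o["ee_rot"];print(np.degrees(2*np.arctan2(q[1],q[0])))
E
```

```text
[ 0.5520714  -0.07417164  0.06135555] [-0.10258047 -0.31075338  0.29170791] 0.05117895564469124 [ 0.26576964  0.42792183 -0.2345724   1.78012253  0.119635    0.94545741
 -2.29160415]
229.75446471487973
```

View pics/side22.png

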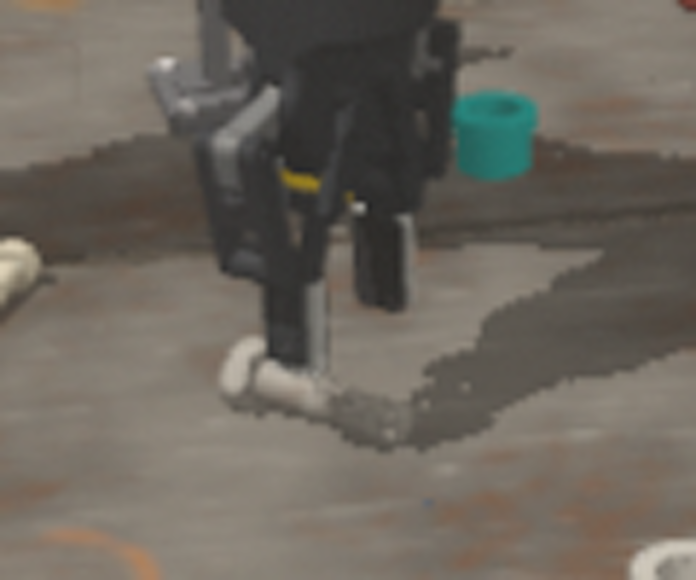

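>>> apply_moves(rows=[[[-0.0005, 0.001, -0.01, 0, 0, 0], [-0.0005, 0.001, -0.022, 0, 0, 0], [-0.0005, 0.001, -0.032, 0, 0, 0], [-0.0005, 0.001, -0.032, 0, 0, 0], [-0.0005, 0.001, -0.032, 0, 0, 0]]])

```text
time: 28.27
position: [0.5497, -0.0722, 0.027]
ee_rot: [-0.42, 0.907, 0.001, -0.001]
wrist_force: [-0.4, 0.2, 0.1]
finger_gap: 0.0513
```

```bash
python3 - <<'E'
from h import *
snap(23,names=("side",),box={"side":(200,150,320,250)})
o=arm.get_obs(); print(o["position"],o["wrist_force"],o["finger_gap"])
E
```

```text
[ 0.55040447 -0.07224895  0.02775258] [-0.69187584 -0.18263007 -0.36521677] 0.05119489284277308
```

View pics/side23.png

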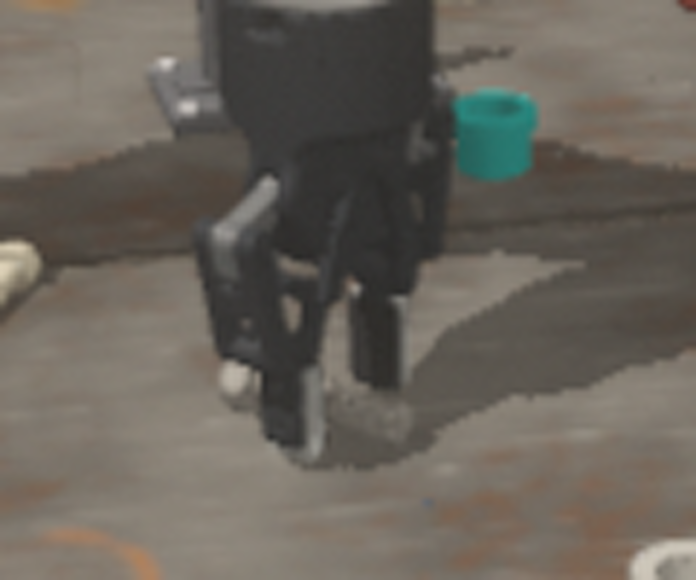

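>>> apply_moves(rows=[[[0, 0, 0.001, 0, 0, 0], [0, 0, 0.001, 0, 0, 0], [0, 0, 0.001, 0, 0, 0], [0, 0, 0.001, 0, 0, 0], [0, 0, 0.001, 0, 0, 0], [0, 0, 0.001, 0, 0, 0], [0, 0, 0.001, 0, 0, 0], [0, 0, 0.001, 0, 0, 0], [0, 0, 0.001, 0, 0, 0], [0, 0, 0.001, 0, 0, 0]]], fingers=1, force=70)

```text
time: 29.15
position: [0.5512, -0.0725, 0.03]
ee_rot: [-0.42, 0.907, -0.0, 0.001]
wrist_force: [-0.8, -0.5, 6.8]
finger_gap: 0.0133
```

>>> apply_moves(rows=[[[0, 0, 0.02, 0, 0, 0], [0, 0, 0.05, 0, 0, 0], [0, 0, 0.08, 0, 0, 0], [0, 0, 0.08, 0, 0, 0]]])

```text
time: 29.48
position: [0.554, -0.0725, 0.1151]
ee_rot: [-0.42, 0.907, -0.002, 0.004]
wrist_force: [2.1, 0.4, -0.3]
finger_gap: 0.0128
```

```bash
python3 - <<'E'
from h import *
snap(24,names=("side",),box={"side":(200,130,320,230)})
o=arm.get_obs(); print(o["position"],o["wrist_force"],o["finger_gap"])
E
```

```text
[ 0.55294511 -0.07243865  0.1125419 ] [ 0.06447322 -0.07530169 -2.47848611] 0.012890423757000438
```

View pics/side24.png

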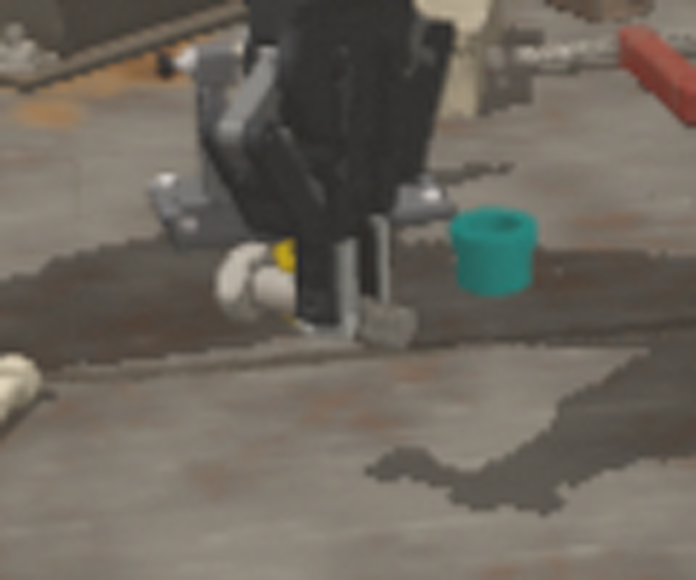

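>>> apply_moves(rows=[[[0, 0, 0, 0, 0, 0.12], [0, 0, 0, 0, 0, 0.24], [0, -0.01, 0, 0, 0, 0.36], [-0.005, -0.02, 0, 0, 0, 0.48], [-0.01, -0.04, 0, 0, 0, 0.6], [-0.015, -0.055, 0, 0, 0, 0.72], [-0.02, -0.07, 0, 0, 0, 0.84], [-0.025, -0.085, 0, 0, 0, 0.96], [-0.03, -0.1, 0, 0, 0, 1.08], [-0.035, -0.115, 0, 0, 0, 1.2], [-0.04, -0.13, 0, 0, 0, 1.32], [-0.043, -0.145, 0, 0, 0, 1.44], [-0.046, -0.16, 0, 0, 0, 1.56], [-0.05, -0.175, 0, 0, 0, 1.68], [-0.0528, -0.1876, 0, 0, 0, 1.8], [-0.0528, -0.1876, 0, 0, 0, 1.92], [-0.0528, -0.1876, 0, 0, 0, 2.04], [-0.0528, -0.1876, 0, 0, 0, 2.143], [-0.0528, -0.1876, 0, 0, 0, 2.143], [-0.0528, -0.1876, 0, 0, 0, 2.143]]])

```text
time: 31.2
position: [0.4972, -0.2596, 0.1081]
ee_rot: [0.998, -0.067, -0.001, -0.001]
wrist_force: [0.3, 0.3, -1.0]
finger_gap: 0.0127
```

>>> apply_moves(rows=[[[0, 0, -0.02, 0, 0, 0], [0, 0, -0.035, 0, 0, 0], [0, 0, -0.035, 0, 0, 0], [0, 0, -0.035, 0, 0, 0]]])

```text
time: 31.53
position: [0.4972, -0.2594, 0.0734]
ee_rot: [0.998, -0.067, -0.001, -0.001]
wrist_force: [0.3, -0.3, -1.1]
finger_gap: 0.0132
```

```bash
python3 - <<'E'
from h import *
snap(25,box={"side":(180,180,360,310),"top":(250,140,400,250)})
o=arm.get_obs(); print(o["position"],o["wrist_force"],o["finger_gap"],o["qpos"][6]);q=o["ee_rot"];print(np.degrees(2*np.arctan2(q[1],q[0])))
E
```

```text
[ 0.49841077 -0.25992859  0.07498974] [ 0.16855984 -0.50785956 -0.96944562] 0.01287550530066171 0.08393483024703069
-7.5963030450926805
```

View pics/side25.png

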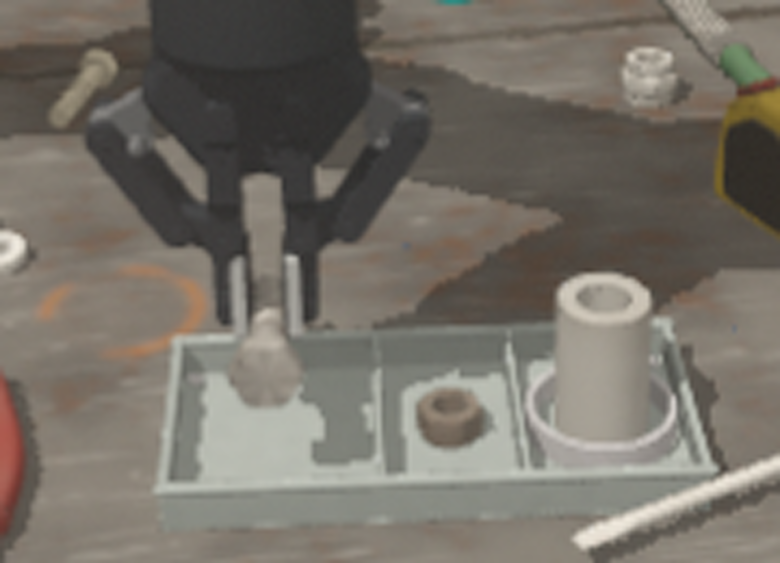

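>>> apply_moves(rows=[[[0.001, 0, -0.015, 0, 0, 0], [0.001, 0, -0.028, 0, 0, 0], [0.001, 0, -0.036, 0, 0, 0], [0.001, 0, -0.04, 0, 0, 0], [0.001, 0, -0.04, 0, 0, 0], [0.001, 0, -0.04, 0, 0, 0]]])

```text
time: 32.13
position: [0.499, -0.2599, 0.0344]
ee_rot: [0.998, -0.066, -0.0, -0.0]
wrist_force: [0.0, 0.1, -1.4]
finger_gap: 0.0126
```

```bash
python3 - <<'E'
from h import *
snap(26,names=("side",),box={"side":(180,180,360,310)})
o=arm.get_obs(); print(o["position"],o["wrist_force"],o["ft_torque"])
E
```

```text
[ 0.49921199 -0.25999435  0.03466561] [-0.25246561 -0.35160359 -1.6258021 ] [0.02895727 0.03398979 0.07422645]
```

View pics/side26.png

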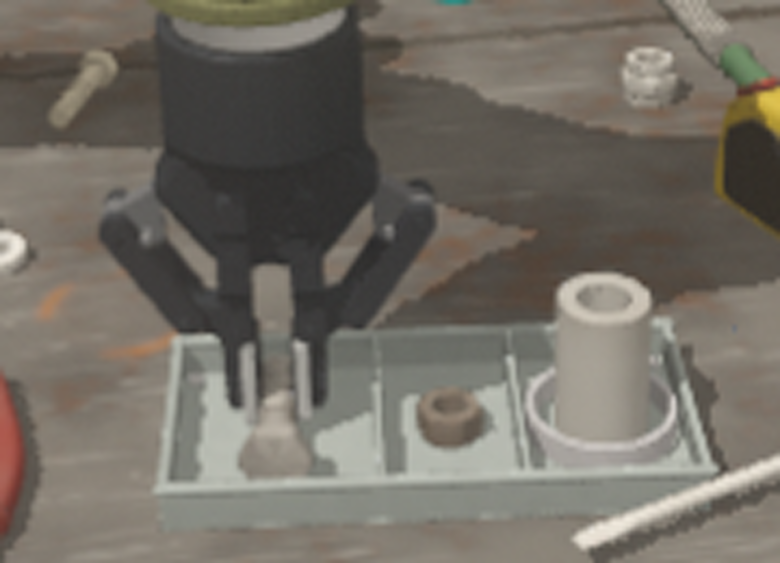

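>>> apply_moves(rows=[[[0, 0, -0.001, 0, 0, 0], [0, 0, -0.0015, 0, 0, 0], [0, 0, -0.0015, 0, 0, 0]]])

```text
time: 32.43
position: [0.4992, -0.2601, 0.0331]
ee_rot: [0.998, -0.066, 0.0, 0.0]
wrist_force: [-0.1, -0.5, 0.0]
finger_gap: 0.0129
```

>>> apply_moves(rows=[[[0, 0, 0, 0, 0, 0], [0, 0, 0, 0, 0, 0], [0, 0, 0, 0, 0, 0], [0, 0, 0, 0, 0, 0], [0, 0, 0.01, 0, 0, 0], [0, 0, 0.04, 0, 0, 0], [0, 0, 0.08, 0, 0, 0], [0, 0, 0.12, 0, 0, 0], [0, 0, 0.15, 0, 0, 0], [-0.02, 0.04, 0.16, 0, 0, 0], [-0.03, 0.08, 0.16, 0, 0, 0], [-0.03, 0.12, 0.16, 0, 0, 0], [-0.03, 0.15, 0.16, 0, 0, 0], [-0.03, 0.15, 0.16, 0, 0, 0], [-0.03, 0.15, 0.16, 0, 0, 0]]], fingers=0.68)

```text
time: 33.68
position: [0.4692, -0.1077, 0.1939]
ee_rot: [0.998, -0.063, 0.001, 0.0]
wrist_force: [0.1, -0.8, -1.0]
finger_gap: 0.0275
```

```bash
python3 - <<'E'
from h import *
snap(27,box={"side":(180,100,360,310),"top":(130,130,400,270)})
o=arm.get_obs(); print(o["time"],o["position"],o["wrist_force"],o["finger_gap"])
c=load("top27");P=cloud(c)
vv,uu=np.mgrid[:384,:512];r=np.hypot(uu-164.5,vv-188.4);m=(r>3.5)&(r<6);print("flange z",np.nanmedian(P[m][:,2]))
E
```

```text
33.7833 [ 0.46898644 -0.11070658  0.19331883] [-0.08615026 -0.37545782 -0.16353328] 0.02712454393595523
flange z 0.07599923266261555
```

View pics/side27.png

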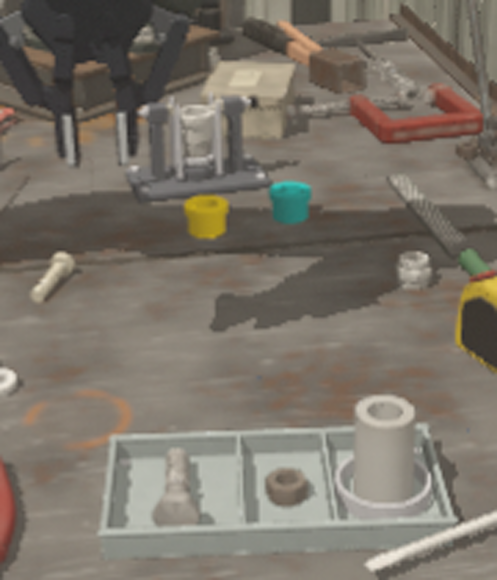

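View pics/top27.png

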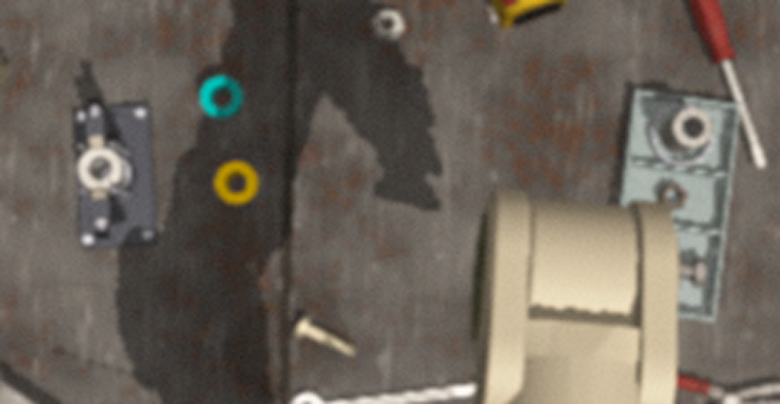

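```bash
python3 - <<'E'
from h import *
P=cloud(load("top27"));vv,uu=np.mgrid[:384,:512];r=np.hypot(uu-164.5,vv-188.4);m=(r>3.5)&(r<6.5)
for n,s in(("+x",vv<186),("-x",vv>191),("+y",uu<162),("-y",uu>167)): print(n,np.nanmedian(P[m&s][:,2]).round(4),(m&s).sum())
im=cv2.resize(load("top27")["color"][173:205,149:181,::-1],(576,576),interpolation=cv2.INTER_CUBIC);im2=cv2.convertScaleAbs(im,alpha=1.2);cv2.imwrite("pics/latch.png",im2)
E
```

```text
+x 0.0765 30
-x 0.0762 26
+y 0.0759 28
-y 0.0761 28
```

View pics/latch.png

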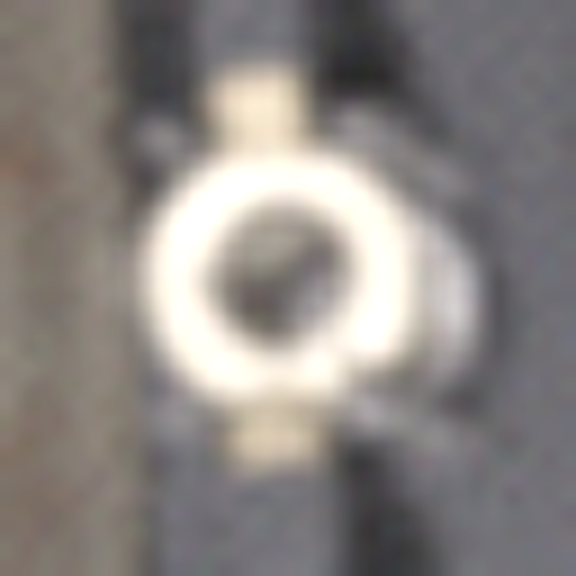

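Level at z ≈ 76, held by both catches. Handing in.

```bash
python3 -c "
from h import *
print(arm.close_job())"
```

```text
the job is handed in; nothing more can be done
None
```

Both kits are made up and the job is handed in, at about 34 s of the 115 s allowed.

**Site kit:** I laid the big nut flat on the follower, then put the flanged bush on it flange up. I pushed the bush about 3 mm past the latch height and let go.
- After release the flange top read z 76 to 77 mm level on all four sides. It was unchanged about 17 s later, which matches the latched height of 76 mm.
- That both catches hold it is inferred from this height and the level top. The top picture is too coarse to show the catch noses over the rim.

**Bench kit:** The last pictures show the tall bush upright in the collar. The small rusty nut lies flat in the middle compartment, and the big bolt lies in the wide one, its head towards the side camera.

**Left alone:** In the last pictures the small bolt, the coupling and the turquoise and yellow look-alikes are where they were. The arm was clear of everything when I handed in.

**Checks that disagreed:** The side camera placed things about 2 mm further in y than the top camera. I followed the top camera for y and corrected against measured positions and wrist force. The nuts' turn angles could be seen only roughly, but both grips closed squarely on the flats.

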